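Set up the spectrometer terminal for a seated user

ROBOT

A 6-joint arm with a two-finger parallel gripper is mounted at the origin on the work surface. World frame = base frame: x ahead of the robot, y to its left, z up, the work surface at z = 0. Lengths are in m, angles in rad, forces in N, time in s.
With the tool pointing down it reaches from about 0.15 to 0.775 m from the base axis. Payload 6.1 kg.
Tool frame: the origin (TCP) lies midway between the tips of the shut fingers; the grasp point (between the pads) lies 19 mm behind it; z points along the fingers, y is the line along which they close (so a half turn about z gives the same grasp; the last joint's range is limited). The gripper opens to 85 mm and grips with 20 to 120 N. Pads are 22 mm wide; open, the fingers measure 114 mm over their backs; the gripper's body (76 mm by 85 mm) begins 54 mm behind the grasp point. The pads swing forward as they close: fully open they stand 13 mm farther back than shut.
Start: joints at [0, 0.126, -0.04, 1.405, 0, 1.571], TCP at [0.525, -0, 0.197] pointing down, gripper open.
Joint ranges: [-2.72, 2.72], [-0.95, 1.95], [-1.27, 1.35], [-1.78, 2.02], [-1.46, 1.47], [-3.14, 3.14]. Speed limits (rad/s): [2.39, 2.39, 3.01, 3.14, 3.14, 3.14].

INTERFACE

Orientations are given as [roll, pitch, yaw] about the fixed x, y, z axes, in that order (R = Rz(yaw) Ry(pitch) Rx(roll)).
In Python, from station import monitor, viewer, r, finder gives the robot as it stands. The module is installed in compiled form; this text tells all that it offers.
- The arm moves only by the tool drive_tool, never from a script. Its argument "rows" is one flat list of numbers, 7 for each row, row after row: the shift along the tool's x, y, z in units of 0.2 m (1.0 is 0.2 m), then the turn, a rotation vector about the tool's x, y, z in units of 120 degrees (1.0 is 120 degrees), then the opening, from 0 (shut) to 1 (fully open). A call has 1 to 8 rows; each row is the pose to reach, as a shift and turn from the pose commanded when the call began, along the tool's axes at that moment; what a row does not reach only later rows make up. A row lasts 1/8 s, in which the tool goes at most 62.5 mm and 10.7 degrees, less where a joint would pass 70% of its speed; a pose out of reach is approached as far as the arm can. A call with a number of a shift or a turn outside -1 to 1 is refused whole. A call with a gripper value outside its range is refused whole. The fingers move at their own pace and stop on an object; "grip_force" is the grip in N (left out, the last holds). Time passes only in rows, so rows that repeat a pose let the fingers close. It gives the time, the measured TCP pose, the force, the opening and the grip force at its end, in the units of the state.
- monitor.get_obs(): the state, without advancing time (a new reading comes with each control period).
- viewer.get_image(name): name is "scene" or "side" or "wrist"; returns a dict with "pixels" (480x640x3 uint8, red, green, blue), "range_z" (480x640 float32, m along the optical axis (not along the pixel's ray), 0 where there is no reading), "camera_matrix" (3x3 intrinsics, pixels), "pose" (4x4, takes a point from camera to world coordinates). Camera axes: x right, y up, looking along -z (the intrinsics and any distortion apply to the point x, -y, -z); pixel columns grow to the right and rows downward; lengths in m; the calibration is good to about 2 mm. The wrist camera is an equidistant fisheye: a pixel r from the principal point sees the ray r / f radians off the axis. A picture is of the moment at which its call begins.
- r.sign_off(): hands the job in; it is judged then, once.
Trained networks look in the newest picture that a camera, given by its name, has taken for a name from the list of things; names that differ only in an ending like _2 or _b are one class to them, and where a whole thing is asked for, a point or a joint stands for the part that bears it (a point fixed in the world has none). Each returns a list of dicts, best first, with "conf" (0 to 1); they miss things now and then, are a little off and sometimes report something else, mostly with a low value. They report only what shows in the picture. A call takes as long as a camera call.
- finder.boxes_of(target, camera): "point" ([column, row] in pixels, amid what is visible of it).
- finder.regions_of(target, camera): "mask" (480x640 bool, what is visible of it) and "point" ([column, row] in pixels, amid what is visible of it).
The state is a dict: "time": time; "q": joint angles; "joint_vel": joint speeds; "joint_efforts": joint torques, N m; "tool_pos": TCP position; "tool_rot": TCP orientation; "ft_force": force on the tool from outside, world axes, zero at the start; "torque": the same for the moment, N m; "grip_width": opening from 0.0 (shut) to 1.0 (fully open); "finger_force": force on a finger pad.
Only numpy, scipy, OpenCV 4.12 (cv2) and the standard library are available. Lean on these libraries where they do the work, as an engineer would, in place of code of your own. Each camera call takes 0.05 s, during which the arm holds its last target. There are 200 camera calls.

TASK

The next user of this spectrometer bench will sit at the keyboard, so get the place ready for them. First clear all the sample jars (two to four) from round the foot of the touch screen and stand them upright on the floor of the white spill tray; then, with room to swing it, turn the screen until it is parallel with the keyboard, glass towards the keyboard, and lean it back 30 degrees from upright. Also put the mouse flat on its mat, and leave the carton, the bottle and the small flat case where they are.

Things in the scene. Friction and masses are not known exactly. Their poses are not given: they have to be found in the camera images.
- stand: fixed stand of the touch screen: round grey foot 150 mm across and 12 mm thick with an upright aluminium stem 32 mm across. Origin at the middle of the foot's underside, on the swivel axis (vertical); its x and y are those of the swivel's zero
- swivel (a joint): swivel of the screen about the stem's vertical axis, rad, -1.6 to 1.6; at 0 the glass faces the stand's -x, positive turns it counterclockwise as seen from above. Stiff: stays where it is left, about 0.22 N m to turn
- screen (a joint): lean of the screen about a horizontal hinge on the swivel axis, 108 mm above the bench, rad, -0.2 to 1.0; 0 is upright, positive leans its top edge back, away from the side the glass faces. Stiff: stays where it is left, 0.25 to 0.5 N m to move, in either direction
- screen_mid (a point): centre of the screen, a black slab 250 mm wide (its own y), 160 mm tall (its own z, up the screen) and 18 mm thick (its own x, which points out of the back; the glass faces -x). This point is the middle of the slab's thickness, 30 mm in front of the hinge and swivel axis. Upright, the top edge is 188 mm and the bottom edge 28 mm above the bench, so it passes low enough to hit a jar
- keyboard (a point): centre of the top of the fixed black keyboard, 280 mm long (its own y) by 120 mm (its own x, which points away from the typist), 16 mm tall with keys to 20 mm; it always lies 0.27 m from the swivel axis, square to the line to it, and its own yaw is the yaw the screen's x and y must have
- mat (a point): centre of the top of the fixed black mouse mat, 180 mm (its own y) by 150 mm (its own x), 3 mm thick, just right of the keyboard and parallel with it
- mouse: loose black computer mouse, 104 mm long (its own x), 58 mm wide (its own y), 34 mm high, all its edges rounded by 13 mm, about 0.11 kg. Origin at the centre of its underside. Starts on the bench beyond the mat
- tray_in (a point): centre of the inner floor of the fixed square white spill tray: inside 176 by 176 mm (along its x and y), floor 4 mm above the bench, rim 18 mm above the bench, walls 4 mm. Four jars fit two by two, 86 mm apart. Stands left of the screen
- carton: bystander: blue and white carton 85 x 120 x 90 mm on the right; origin at the centre of its underside
- wash_bottle: bystander: white bottle 72 mm across and 160 mm tall at the back on the left; origin at the centre of its underside
- slide_case: bystander: flat pale case 70 x 70 x 22 mm at the front on the left; origin at the centre of its underside
- jar1: closed squat white sample jar with a grey lid, a plain upright cylinder 56 mm across and 40 mm tall, 0.1 to 0.21 kg. Origin at the centre of its underside, z up its axis. May be absent (None). The jars stand round the foot of the screen at the start, their centres about 0.13 to 0.18 m from the swivel axis
- jar2: closed squat white sample jar with a grey lid, a plain upright cylinder 56 mm across and 40 mm tall, 0.1 to 0.21 kg. Origin at the centre of its underside, z up its axis. May be absent (None). The jars stand round the foot of the screen at the start, their centres about 0.13 to 0.18 m from the swivel axis
- jar3: closed squat white sample jar with a grey lid, a plain upright cylinder 56 mm across and 40 mm tall, 0.1 to 0.21 kg. Origin at the centre of its underside, z up its axis. May be absent (None). The jars stand round the foot of the screen at the start, their centres about 0.13 to 0.18 m from the swivel axis
- jar4: closed squat white sample jar with a grey lid, a plain upright cylinder 56 mm across and 40 mm tall, 0.1 to 0.21 kg. Origin at the centre of its underside, z up its axis. May be absent (None). The jars stand round the foot of the screen at the start, their centres about 0.13 to 0.18 m from the swivel axis

How it is judged:
By the outcome, as a careful person would: the job done as asked, in the order asked, and still so for the second after the job is handed in, with the robot touching nothing.
Of jar1, jar2, jar3, jar4 only 2 to 4 are there at a start; the rules pass over those that are not, and their reading is None.
At some moment in a run one of jar1, jar2, jar3, jar4, mouse may be knocked a few centimetres aside while the robot is not near it.
Once in a run the grip may slacken for a moment while it holds something.
It also fails if it takes over 210 s, if anything falls off the work surface, if the arm or the gripper's body presses on something with over 40 N, if the wrist force passes 120 N, or if a joint passes its speed limit or range.

## Working session

There is one attempt and no reset: what is moved stays moved. The work goes in short steps, Python scripts to look and compute and a tool call to move; the robot and the scene stay as the last step left them, time stands still between calls to the robot, and variables do not carry over. Pictures are saved under pics/ and viewed, at most 14 in all, crops included, and the job is handed in when it is done.

Besides the shell and the picture viewer there is one more tool, called after "Call:" as name(argument=value, ...), one argument or row to a line, values as JSON. drive_tool: Moves the arm, as the interface text tells. Shifts and turns lie within -1 to 1; 1 stands for 0.2 m of shift or 120 degrees of turn. Its arguments: {"type":"object","properties":{"rows":{"type":"array","items":{"type":"number"}},"grip_force":{"type":"number"}},"required":["rows"]}

```bash
mkdir -p pics; cat > h.py <<'E'
import numpy as np, cv2
from station import monitor, viewer, r, finder
from scipy.spatial.transform import Rotation as R
def img(n): return viewer.get_image(n)
def save(im,p): cv2.imwrite('pics/'+p,im['pixels'][:,:,::-1])
def cloud(im):
    K=im['camera_matrix'];z=im['range_z'];v,u=np.mgrid[0:480,0:640]
    P=np.stack([(u-K[0,2])/K[0,0]*z,-(v-K[1,2])/K[1,1]*z,-z],-1)
    T=im['pose'];W=P@T[:3,:3].T+T[:3,3];W[z==0]=np.nan;return W
def obs():
    o=monitor.get_obs();print('t',round(o['time'],2),'p',np.round(o['tool_pos'],4),'rot',np.round(o['tool_rot'],3),'F',np.round(o['ft_force'],1),'g',round(float(o['grip_width']),3),'q',np.round(o['q'],2));return o
E
python3 - <<'E'
from h import *
o=obs()
for n in ['scene','side']:
    im=img(n);save(im,n+'0.png');W=cloud(im)
    print(n,np.round(im['pose'],3).tolist(),im['camera_matrix'].tolist())
    for t in ['stand','screen','keyboard','mat','mouse','tray_in','carton','wash_bottle','slide_case','jar1']:
        for d in finder.regions_of(t,n)[:6]:
            m=d['mask'];w=W[m];w=w[~np.isnan(w[:,0])]
            if len(w): print(t,round(d['conf'],2),np.round(d['point']),m.sum(),'med',np.round(np.median(w,0),3),'lo',np.round(np.percentile(w,3,axis=0),3),'hi',np.round(np.percentile(w,97,axis=0),3))
E
```

```text
t 0.0 p [ 0.5245 -0.      0.1959] rot [-3.14   0.     1.571] F [ 0.4 -0.1  0.7] g 0.998 q [-0.    0.13 -0.04  1.41 -0.    1.57]
scene [[-0.495, -0.748, 0.443, 1.083], [0.869, -0.419, 0.263, 0.232], [-0.011, 0.515, 0.857, 1.151], [0.0, 0.0, 0.0, 1.0]] [[484.721693167451, 0.0, 323.938689616633], [0.0, 484.721693167451, 245.11690499329606], [0.0, 0.0, 1.0]]
stand 0.58 [340. 307.] 3635 med [0.671 0.014 0.08 ] lo [ 0.555 -0.061  0.005] hi [0.757 0.082 0.193]
screen 0.87 [345. 298.] 1882 med [0.671 0.038 0.169] lo [ 0.55  -0.018  0.054] hi [0.76  0.085 0.194]
keyboard 0.71 [304. 220.] 5771 med [ 0.439 -0.202  0.011] lo [ 0.334 -0.394 -0.001] hi [0.549 0.038 0.023]
mat 0.91 [306. 218.] 5639 med [ 0.439 -0.201  0.012] lo [ 0.334 -0.393 -0.001] hi [0.546 0.037 0.023]
mouse 0.76 [252. 258.] 776 med [ 0.631 -0.248  0.032] lo [ 0.582 -0.283  0.012] hi [ 0.675 -0.22   0.037]
tray_in 0.74 [482. 337.] 5658 med [0.523 0.356 0.005] lo [ 0.43   0.265 -0.   ] hi [0.613 0.441 0.019]
tray_in 0.31 [344. 300.] 1981 med [0.67  0.037 0.166] lo [ 0.547 -0.018  0.043] hi [0.76  0.085 0.194]
tray_in 0.21 [254. 
[... 1877 characters left out ...]
288. 222.] 489 med [ 0.618 -0.237  0.03 ] lo [ 0.57  -0.277  0.01 ] hi [ 0.664 -0.212  0.039]
carton 0.68 [339. 162.] 804 med [ 0.491 -0.492  0.084] lo [ 0.461 -0.603  0.002] hi [ 0.523 -0.479  0.094]
wash_bottle 0.59 [217. 378.] 1600 med [0.699 0.357 0.099] lo [0.674 0.326 0.012] hi [0.732 0.372 0.16 ]
slide_case 0.78 [382. 388.] 1000 med [0.348 0.315 0.021] lo [0.314 0.276 0.005] hi [0.382 0.345 0.026]
slide_case 0.34 [280. 323.] 517 med [0.595 0.149 0.037] lo [0.571 0.114 0.001] hi [0.622 0.166 0.043]
jar1 0.7 [279. 323.] 498 med [0.595 0.151 0.038] lo [0.571 0.116 0.004] hi [0.62  0.166 0.043]
jar1 0.56 [314. 311.] 462 med [0.513 0.117 0.038] lo [0.489 0.085 0.005] hi [0.537 0.133 0.043]
```

View pics/scene0.png

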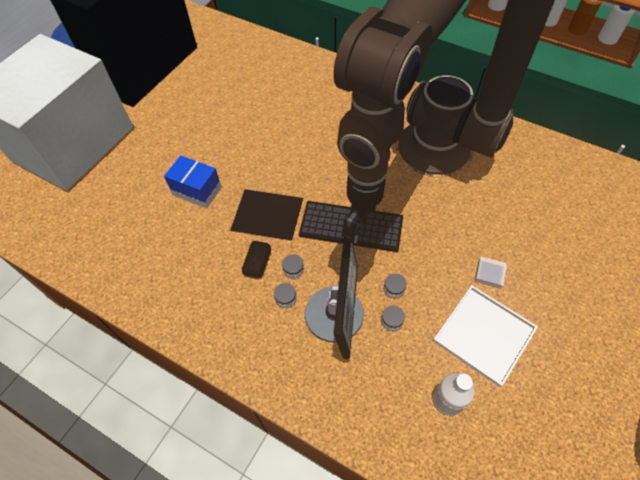

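View pics/side0.png

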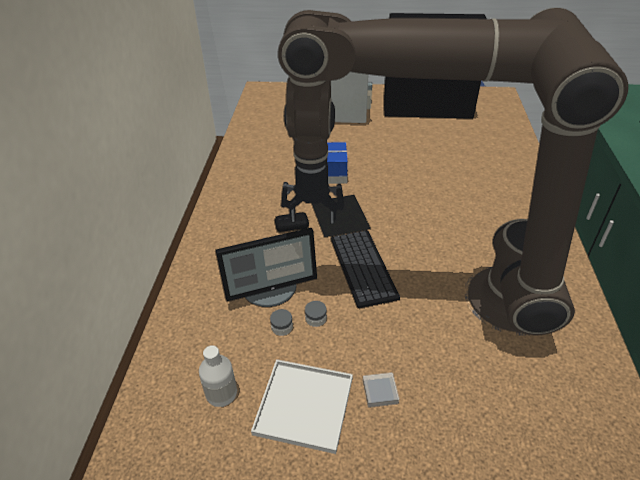

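```bash
cat >> h.py <<'E'
def top(W,m,lo,hi):
    w=W[m];w=w[~np.isnan(w[:,0])];w=w[(w[:,2]>lo)&(w[:,2]<hi)];return w
def circ(w):  # centre of lid: min enclosing circle and centroid
    c,rad=cv2.minEnclosingCircle(w[:,:2].astype(np.float32));return np.round([*w[:,:2].mean(0),*c,rad,np.median(w[:,2])],4)
E
python3 - <<'E'
from h import *
for n in ['scene','side']:
    im=img(n);W=cloud(im)
    b=(np.abs(W[...,2])<.012)
    print(n,'bench z by region',[round(float(np.nanmedian(W[...,2][b&(abs(W[...,0]-x)<.05)&(abs(W[...,1]-y)<.05)])),4) for x,y in [(.3,.15),(.7,.25),(.7,-.35),(.4,-.5)]])
    for d in finder.regions_of('jar1',n):
        if d['conf']>.4:print('jar',np.round(d['point']),circ(top(W,d['mask'],.034,.05)))
    for t,lo,hi in [('mouse',.008,.05),('slide_case',.018,.03),('tray_in',.012,.025)]:
        d=finder.regions_of(t,n)
        if d:
            w=top(W,d[0]['mask'],lo,hi);
            if len(w)>10: print(t,np.round(cv2.minAreaRect(w[:,:2].astype(np.float32)*1000)[0],1),cv2.minAreaRect(w[:,:2].astype(np.float32)*1000)[1:],np.median(w[:,2]))
    # screen plane fit
    d=finder.regions_of('screen',n)[0]; w=top(W,d['mask'],.03,.2)
    for k in range(2):
        c=w.mean(0);u,s,v=np.linalg.svd(w-c,full_matrices=False)
        print('screen plane n',np.round(v[2],3),'c',np.round(c,3),s[2]/len(w)**.5); w=w[abs((w-c)@v[2])<.006]
    # top edge
    w=top(W,d['mask'],.17,.2);print('top edge rect',cv2.minAreaRect(w[:,:2].astype(np.float32)*1000),w[:,2].max())
    # keyboard
    m=(W[...,2]>.013)&(W[...,2]<.026)&(abs(W[...,0]-.42)<.15)&(W[...,1]<.08)&(W[...,1]>-.4)
    w=W[m];print('kb',cv2.minAreaRect(w[:,:2].astype(np.float32)*1000))
E
```

```text
scene bench z by region [-0.0, 0.0003, -0.0003, -0.0006]
jar [290. 268.] [ 0.5986 -0.1544  0.598  -0.1556  0.0282  0.0396]
jar [398. 287.] [0.5201 0.1053 0.5199 0.105  0.0274 0.0398]
jar [284. 293.] [ 0.6806 -0.1276  0.6787 -0.1276  0.0294  0.0399]
jar [392. 318.] [0.6025 0.1386 0.6021 0.1392 0.0286 0.0399]
jar [306. 218.] [nan nan  0.  0.  0. nan]
mouse [ 626.8 -252.3] ((102.52059936523438, 56.64332580566406), 17.558094024658203) 0.031743180488424505
slide_case [352.8 305.6] ((73.33070373535156, 70.02696228027344), 12.42748737335205) 0.0223289832254725
tray_in [521.9 352.4] ((183.96514892578125, 189.30767822265625), 81.3993911743164) 0.017632875637001
screen plane n [ 0.385 -0.906 -0.177] c [0.664 0.036 0.148] 0.009091937012406619
screen plane n [-0.376  0.905  0.2  ] c [0.66  0.037 0.141] 0.0031259985103176025
top edge rect ((651.0638427734375, 21.858482360839844), (242.219482421875, 22.05974578857422), 23.350317001342773) 0.1968452137114175
kb ((401.95709228515625, -84.59902954101562), (122.925537109375, 279.3250427246094), 18.55756950378418)
side bench z by region [-0.0001, -0.00
[... 436 characters left out ...]
6982328657811907
screen plane n [-0.388  0.908  0.162] c [0.64  0.037 0.122] 0.0031078987087753726
screen plane n [-0.389  0.909  0.151] c [0.639 0.038 0.12 ] 0.0022538004725487907
top edge rect ((643.16748046875, 22.33417510986328), (247.16815185546875, 27.48163604736328), 23.05312728881836) 0.19563886145723242
kb ((415.40765380859375, -120.02836608886719), (161.25363159179688, 378.8266906738281), 28.714996337890625)h.py:15: RuntimeWarning: Mean of empty slice.
  c,rad=cv2.minEnclosingCircle(w[:,:2].astype(np.float32));return np.round([*w[:,:2].mean(0),*c,rad,np.median(w[:,2])],4)
  ret = um.true_divide(
  return _methods._mean(a, axis=axis, dtype=dtype,
  ret = ret.dtype.type(ret / rcount)
```

```bash
cat >> h.py <<'E'
def wcloud(im):
    K=im['camera_matrix'];z=im['range_z'];v,u=np.mgrid[0:480,0:640]
    a=(u-K[0,2])/K[0,0];b=(v-K[1,2])/K[1,1];t=np.hypot(a,b)+1e-9;k=np.tan(np.minimum(t,1.5))/t
    P=np.stack([a*k*z,-b*k*z,-z],-1);T=im['pose'];W=P@T[:3,:3].T+T[:3,3];W[(z==0)|(t>1.3)]=np.nan;return W
E
python3 - <<'E'
from h import *
im=img('wrist');save(im,'w0.png');W=wcloud(im);print(np.round(im['pose'],3),im['camera_matrix'])
for t in ['jar1','keyboard','mat','mouse','screen','tray_in']:
    for d in finder.regions_of(t,'wrist')[:5]:
        w=top(W,d['mask'],-.05,.3)
        print(t,round(d['conf'],2),np.round(d['point']),len(w),np.round(np.percentile(w,[3,50,97],axis=0),3).tolist() if len(w) else '', circ(top(W,d['mask'],.034,.05)) if t=='jar1' and len(top(W,d['mask'],.034,.05)) else '')
E
```

```text
[[ 1.     0.    -0.001  0.525]
 [ 0.     0.951  0.31   0.08 ]
 [ 0.001 -0.31   0.951  0.374]
 [ 0.     0.     0.     1.   ]] [[371.64829954   0.         318.15333543]
 [  0.         371.64829954 248.41215565]
 [  0.           0.           1.        ]]
jar1 0.91 [455. 315.] 994 [[0.654, -0.133, 0.006], [0.677, -0.108, 0.039], [0.698, -0.101, 0.041]] [ 0.6822 -0.1142  0.6793 -0.1228  0.0268  0.04  ]
jar1 0.84 [378. 350.] 2216 [[0.567, -0.178, 0.011], [0.592, -0.147, 0.04], [0.617, -0.128, 0.041]] [ 0.5927 -0.1527  0.5938 -0.1549  0.0288  0.04  ]
jar1 0.81 [306. 104.] 2960 [[0.491, 0.081, 0.038], [0.514, 0.104, 0.04], [0.537, 0.128, 0.041]] [0.5139 0.1043 0.5139 0.1046 0.028  0.0398]
jar1 0.71 [399.  70.] 3080 [[0.571, 0.112, 0.009], [0.595, 0.136, 0.04], [0.621, 0.162, 0.041]] [0.5966 0.1374 0.5973 0.1381 0.0283 0.0399]
keyboard 0.85 [215. 283.] 25303 [[0.324, -0.283, 0.002], [0.411, -0.077, 0.017], [0.511, 0.045, 0.021]] 
mat 0.86 [214. 283.] 25476 [[0.324, -0.284, 0.002], [0.411, -0.077, 0.017], [0.51, 0.045, 0.021]] 
mat 0.63 [309. 105.] 2944 [[0.491, 0.081, 0.038], [0.514, 0.104, 0.04], [0.537, 0.128, 0.041]] 
mouse 0.89 [396. 405.] 2654 [[0.572, -0.27, 0.007], [0.621, -0.238, 0.032], [0.66, -0.218, 0.035]] 
screen 0.98 [462. 223.] 37083 [[0.531, -0.02, 0.05], [0.618, 0.022, 0.158], [0.735, 0.077, 0.192]] 
screen 0.43 [394.  73.] 3026 [[0.571, 0.112, 0.016], [0.595, 0.136, 0.04], [0.621, 0.161, 0.041]] 
tray_in 0.68 [460. 226.] 36992 [[0.531, -0.02, 0.05], [0.618, 0.022, 0.158], [0.734, 0.077, 0.192]] 
tray_in 0.46 [212. 284.] 25867 [[0.324, -0.284, 0.002], [0.411, -0.077, 0.017], [0.51, 0.045, 0.021]]
```

View pics/w0.png

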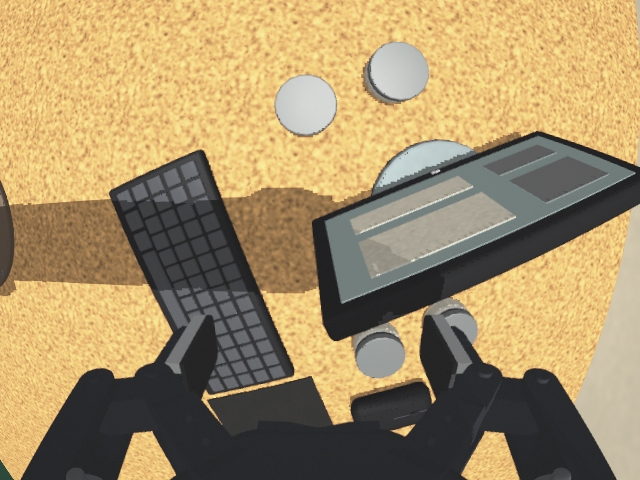

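```bash
cat >> h.py <<'E'
def pose(p,yaw): return np.array(p,float),R.from_euler('z',yaw,degrees=True)*R.from_euler('x',180,degrees=True)
def plan(wps,start=None,split=True):
    """wps: (x,y,z,yaw_deg or Rotation,open,nrows or 0=auto); prints rows per call"""
    if start is None:
        o=monitor.get_obs();p,q=np.array(o['tool_pos']),R.from_euler('xyz',o['tool_rot'])
    else: p,q=start
    seq=[];cp,cq=p,q
    for x,y,z,yw,op,n in wps:
        tq=yw if isinstance(yw,R) else pose([0,0,0],yw)[1]; tp=np.array([x,y,z],float)
        if not n: n=int(max(np.ceil(np.linalg.norm(tp-cp)/.06),np.ceil(np.degrees((cq.inv()*tq).magnitude())/10.3)))
        seq+= [(tp,tq,op)]*max(n,1);cp,cq=tp,tq
    for i in range(0,len(seq),8):
        out=[]
        for tp,tq,op in seq[i:i+8]:
            d=q.inv().apply(tp-p)/.2;w=(q.inv()*tq).as_rotvec()/np.radians(120)
            out+=[float(v) for v in np.round([*d,*w],3)]+[op]
        print('CALL',len(out)//7,str(out).replace('-0.0,','0,').replace('0.0,','0,').replace(' ',''));p,q=seq[min(i+7,len(seq)-1)][:2]
    return p,q
E
python3 - <<'E'
from h import *
obs()
plan([(.52,.07,.17,90,1,2),(.514,.1045,.08,20,1,0),(.514,.1045,.006,20,1,2),(.514,.1045,.006,20,0,4)])
E
```

```text
t 2.05 p [ 0.525  -0.      0.1967] rot [ 3.142 -0.     1.571] F [ 0.6  0.7 -0.4] g 1.003 q [-0.    0.13 -0.04  1.41  0.    1.57]
CALL 8 [0.35,-0.025,0.134,0,0,0,1,0.35,-0.025,0.134,0,0,0,1,0.523,-0.055,0.584,0,0,0.583,1,0.523,-0.055,0.584,0,0,0.583,1,0.523,-0.055,0.584,0,0,0.583,1,0.523,-0.055,0.584,0,0,0.583,1,0.523,-0.055,0.584,0,0,0.583,1,0.523,-0.055,0.584,0,0,0.583,1]
CALL 7 [0,0,0,0,0,0,1,0,0,0.37,0,0,0,1,0,0,0.37,0,0,0,1,0,0,0.37,0,0,0,0,0,0,0.37,0,0,0,0,0,0,0.37,0,0,0,0,0,0,0.37,0,0,0,0]
```

Call:
drive_tool(
  rows=[0.35,-0.025,0.134,0,0,0,1,0.35,-0.025,0.134,0,0,0,1,0.523,-0.055,0.584,0,0,0.583,1,0.523,-0.055,0.584,0,0,0.583,1,0.523,-0.055,0.584,0,0,0.583,1,0.523,-0.055,0.584,0,0,0.583,1,0.523,-0.055,0.584,0,0,0.583,1,0.523,-0.055,0.584,0,0,0.583,1],
)

```text
time: 3.05
tool_pos: [0.5142, 0.1043, 0.0801]
tool_rot: [3.141, -0.0, 0.44]
ft_force: [0.5, -0.6, -0.3]
grip_width: 0.999
finger_force: 0.0
```

Call:
drive_tool(
  rows=[0,0,0,0,0,0,1,0,0,0,0,0,0,1],
)

```text
time: 3.3
tool_pos: [0.5141, 0.1045, 0.08]
tool_rot: [3.141, -0.0, 0.449]
ft_force: [0.2, -0.2, -0.2]
grip_width: 0.999
finger_force: 0.0
```

```bash
cat > wj.py <<'E'
from h import *
o=obs()
im=img('wrist');W=wcloud(im)
for d in finder.regions_of('jar1','wrist')[:6]:
    w=top(W,d['mask'],.034,.05)
    if len(w)>50 and d['conf']>.3: print(round(d['conf'],2),np.round(d['point']),len(w),circ(w))
E
python3 wj.py
```

```text
t 3.3 p [0.5141 0.1045 0.08  ] rot [ 3.141 -0.     0.449] F [ 0.2 -0.2 -0.2] g 0.999 q [ 0.2   0.15 -0.27  1.15 -0.    2.89]
0.72 [320. 257.] 5779 [0.5155 0.1052 0.5143 0.1045 0.028  0.0398]
0.71 [329. 114.] 6973 [0.5974 0.1382 0.5975 0.1381 0.0282 0.0399]
```

```bash
python3 - <<'E'
from h import *
s=plan([(.514,.1045,.08,110,1,8),(.514,.1045,.08,200,1,9)])
print('--')
plan([(.514,.1045,.006,200,1,3),(.514,.1045,.006,200,0,5)],s)
E
```

```text
CALL 8 [0,0,0,0,0,-0.703,1,0,0,0,0,0,-0.703,1,0,0,0,0,0,-0.703,1,0,0,0,0,0,-0.703,1,0,0,0,0,0,-0.703,1,0,0,0,0,0,-0.703,1,0,0,0,0,0,-0.703,1,0,0,0,0,0,-0.703,1]
CALL 8 [0,0,0,0,0,-0.75,1,0,0,0,0,0,-0.75,1,0,0,0,0,0,-0.75,1,0,0,0,0,0,-0.75,1,0,0,0,0,0,-0.75,1,0,0,0,0,0,-0.75,1,0,0,0,0,0,-0.75,1,0,0,0,0,0,-0.75,1]
CALL 1 [0,0,0,0,0,0,1]
--
CALL 8 [0,0,0.37,0,0,0,1,0,0,0.37,0,0,0,1,0,0,0.37,0,0,0,1,0,0,0.37,0,0,0,0,0,0,0.37,0,0,0,0,0,0,0.37,0,0,0,0,0,0,0.37,0,0,0,0,0,0,0.37,0,0,0,0]
```

Call:
drive_tool(
  rows=[0,0,0,0,0,-0.7,1,0,0,0,0,0,-0.7,1,0,0,0,0,0,-0.7,1,0,0,0,0,0,-0.7,1,0,0,0,0,0,-0.7,1,0,0,0,0,0,-0.7,1,0,0,0,0,0,-0.7,1,0,0,0,0,0,-0.7,1],
)

```text
time: 4.4
tool_pos: [0.514, 0.1046, 0.08]
tool_rot: [3.141, 0.0, 1.919]
ft_force: [0.2, 0.7, -0.1]
grip_width: 0.999
finger_force: 0.0
```

Call:
drive_tool(
  rows=[0,0,0,0,0,-0.7,1,0,0,0,0,0,-0.7,1,0,0,0,0,0,-0.7,1,0,0,0,0,0,-0.7,1,0,0,0,0,0,-0.7,1,0,0,0,0,0,-0.7,1,0,0,0,0,0,-0.7,1,0,0,0,0,0,-0.7,1],
)

```text
time: 5.4
tool_pos: [0.514, 0.1046, 0.0799]
tool_rot: [-3.142, 0.0, -2.898]
ft_force: [-0.3, -0.3, -0.1]
grip_width: 0.999
finger_force: 0.0
```

```bash
cat wj.py > /dev/null; python3 - <<'E'
from h import *
exec(open('wj.py').read())
s=plan([(.514,.1045,.006,200,1,3),(.514,.1045,.006,200,0,5)])
a=pose([.514,.1045,.006],200)
print('carry to S2');s=plan([(.514,.1045,.05,200,0,1),(.484,.394,.05,200,0,6),(.484,.394,.05,200,0,1),(.484,.394,.0105,200,0,3),(.484,.394,.0105,200,.8,3),(.484,.394,.08,200,.8,2)],a)
E
```

```text
t 5.4 p [0.514  0.1046 0.0799] rot [-3.142  0.    -2.898] F [-0.3 -0.3 -0.1] g 0.999 q [ 0.2   0.15 -0.27  1.15 -0.   -0.04]
0.87 [335. 362.] 3778 [0.5942 0.1371 0.5968 0.1381 0.0284 0.0399]
0.66 [ 18. 267.] 1238 [ 0.591  -0.142   0.5925 -0.1537  0.0283  0.04  ]
0.57 [320. 255.] 5827 [0.512  0.1039 0.5133 0.1044 0.028  0.0399]
CALL 8 [0,0,0.37,0,0,-0.053,1,0,0,0.37,0,0,-0.053,1,0,0,0.37,0,0,-0.053,1,0,0,0.37,0,0,-0.053,0,0,0,0.37,0,0,-0.053,0,0,0,0.37,0,0,-0.053,0,0,0,0.37,0,0,-0.053,0,0,0,0.37,0,0,-0.053,0]
carry to S2
CALL 8 [0,0,-0.22,0,0,0,0,-0.354,1.412,-0.22,0,0,0,0,-0.354,1.412,-0.22,0,0,0,0,-0.354,1.412,-0.22,0,0,0,0,-0.354,1.412,-0.22,0,0,0,0,-0.354,1.412,-0.22,0,0,0,0,-0.354,1.412,-0.22,0,0,0,0,-0.354,1.412,-0.22,0,0,0,0]
CALL 8 [0,0,0.198,0,0,0,0,0,0,0.198,0,0,0,0,0,0,0.198,0,0,0,0,0,0,0.198,0,0,0,0.8,0,0,0.198,0,0,0,0.8,0,0,0.198,0,0,0,0.8,0,0,-0.15,0,0,0,0.8,0,0,-0.15,0,0,0,0.8]
```

Call:
drive_tool(
  rows=[0,0,0.37,0,0,-0.053,1,0,0,0.37,0,0,-0.053,1,0,0,0.37,0,0,-0.053,1,0,0,0.37,0,0,-0.053,0,0,0,0.37,0,0,-0.053,0,0,0,0.37,0,0,-0.053,0,0,0,0.37,0,0,-0.053,0,0,0,0.37,0,0,-0.053,0],
  grip_force=50,
)

```text
time: 6.5
tool_pos: [0.514, 0.1046, 0.006]
tool_rot: [-3.142, 0.0, -2.794]
ft_force: [0.2, -0.1, 0.3]
grip_width: 0.002
finger_force: 0.0
```

```bash
python3 - <<'E'
from h import *
obs()
s=plan([(.514,.1045,.045,200,0,2),(.5,.25,.045,200,0,6),(.484,.394,.045,200,0,4),(.484,.394,.0105,200,0,4),(.484,.394,.0105,200,.8,3),(.484,.394,.09,200,.8,4),(.54,.26,.09,200,1,3),(.597,.138,.08,200,1,3),(.597,.138,.006,200,1,3)])
E
```

```text
t 6.5 p [0.514  0.1046 0.006 ] rot [-3.142  0.    -2.794] F [ 0.2 -0.1  0.3] g 0.002 q [ 0.2   0.2  -0.38  0.99  0.   -0.15]
CALL 8 [0,0,-0.195,0,0,-0.001,0,0,0,-0.195,0,0,-0.001,0,-0.182,0.707,-0.195,0,0,-0.001,0,-0.182,0.707,-0.195,0,0,-0.001,0,-0.182,0.707,-0.195,0,0,-0.001,0,-0.182,0.707,-0.195,0,0,-0.001,0,-0.182,0.707,-0.195,0,0,-0.001,0,-0.182,0.707,-0.195,0,0,-0.001,0]
CALL 8 [-0.171,0.704,0,0,0,0,0,-0.171,0.704,0,0,0,0,0,-0.171,0.704,0,0,0,0,0,-0.171,0.704,0,0,0,0,0,-0.171,0.704,0.173,0,0,0,0,-0.171,0.704,0.173,0,0,0,0,-0.171,0.704,0.173,0,0,0,0,-0.171,0.704,0.173,0,0,0,0]
CALL 8 [0,0,0,0,0,0,0.8,0,0,0,0,0,0,0.8,0,0,0,0,0,0,0.8,0,0,-0.398,0,0,0,0.8,0,0,-0.398,0,0,0,0.8,0,0,-0.398,0,0,0,0.8,0,0,-0.398,0,0,0,0.8,-0.034,-0.725,-0.398,0,0,0,1]
CALL 8 [0,0,0,0,0,0,1,0,0,0,0,0,0,1,-0.059,-0.671,0.05,0,0,0,1,-0.059,-0.671,0.05,0,0,0,1,-0.059,-0.671,0.05,0,0,0,1,-0.059,-0.671,0.42,0,0,0,1,-0.059,-0.671,0.42,0,0,0,1,-0.059,-0.671,0.42,0,0,0,1]
```

```bash
python3 - <<'E'
from h import *
im=img('wrist');save(im,'w1.png')
exec(open('wj.py').read())
im=img('side');W=cloud(im)
for d in finder.regions_of('jar1','side')[:6]:
    print(round(d['conf'],2),np.round(d['point']),circ(top(W,d['mask'],.034,.05)))
E
```

```text
t 6.55 p [0.514  0.1046 0.0059] rot [ 3.142  0.    -2.794] F [ 0.2 -0.4  0.1] g 0.003 q [ 0.2   0.2  -0.38  0.99  0.   -0.15]
0.77 [318. 284.] 6844 [0.5037 0.1005 0.5124 0.104  0.0279 0.0398]
0.74 [318. 413.] 170 [0.5735 0.1263 0.5738 0.1264 0.004  0.0386]
0.87 [279. 322.] [0.596  0.1407 0.5967 0.1381 0.0304 0.0393]
0.6 [314. 312.] [0.5119 0.1148 0.5124 0.1098 0.0279 0.0393]
```

View pics/w1.png

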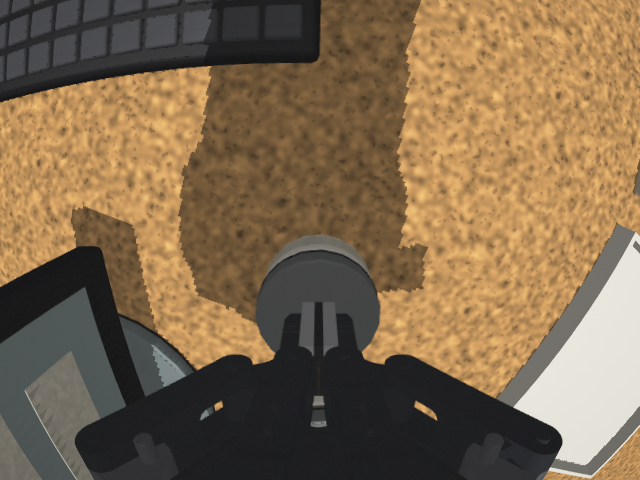

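```bash
python3 - <<'E'
from h import *
im=img('wrist');W=wcloud(im)
for v in range(290,400,10): print(v,np.round(W[v,318],3),np.round(W[v,300],3))
im=img('side');cv2.imwrite('pics/s1.png',cv2.resize(im['pixels'][200:380,220:420,::-1],None,fx=3,fy=3))
E
```

```text
290 [0.501 0.1   0.04 ] [0.503 0.093 0.04 ]
300 [0.505 0.101 0.04 ] [0.508 0.094 0.04 ]
310 [0.503 0.101 0.053] [0.512 0.096 0.04 ]
320 [0.503 0.101 0.061] [0.506 0.095 0.06 ]
330 [0.503 0.101 0.068] [0.51  0.096 0.061]
340 [0.504 0.101 0.074] [0.506 0.095 0.074]
350 [0.505 0.102 0.078] [0.503 0.095 0.084]
360 [0.509 0.103 0.078] [0.505 0.096 0.087]
370 [0.513 0.105 0.078] [0.505 0.096 0.092]
380 [0.517 0.106 0.078] [0.504 0.096 0.099]
390 [0.522 0.108 0.078] [0.499 0.095 0.109]
```

View pics/s1.png

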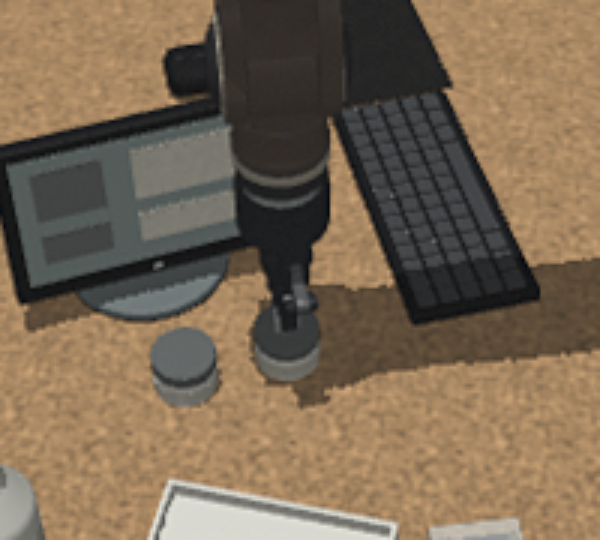

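Call:
drive_tool(
  rows=[0,0,-0.3,0,0,0,0,0,0,-0.3,0,0,0,0,0,0,-0.3,0,0,0,0],
)

```text
time: 7.22
tool_pos: [0.5141, 0.1046, 0.0659]
tool_rot: [-3.142, 0.001, -2.794]
ft_force: [-0.4, -0.1, 0.2]
grip_width: 0.002
finger_force: 0.0
```

```bash
python3 - <<'E'
from h import *
o=obs()
im=img('wrist');W=wcloud(im);save(im,'w2.png')
q=R.from_euler('xyz',o['tool_rot'])
T=(W-o['tool_pos'])@q.as_matrix()
print('campos in tool',np.round((im['pose'][:3,3]-o['tool_pos'])@q.as_matrix(),3))
for v in range(250,400,10): print(v,np.round(T[v,318],3),np.round(T[v,310],3),np.round(W[v,318],3))
im=img('scene');W=cloud(im);m=(np.hypot(W[...,0]-.52,W[...,1]-.105)<.02)
print('scene min z over jar', np.sort(W[m][:,2])[:3], np.histogram(W[m][:,2],bins=np.arange(0,.3,.01)))
im=img('side');W=cloud(im);m=(np.hypot(W[...,0]-.512,W[...,1]-.105)<.02)
print(np.histogram(W[m][:,2],bins=np.arange(0,.3,.01))[0])
E
```

```text
t 7.22 p [0.5141 0.1046 0.0659] rot [-3.142e+00  1.000e-03 -2.794e+00] F [-0.4 -0.1  0.2] g 0.002 q [ 0.2   0.16 -0.29  1.12  0.   -0.15]
campos in tool [ 0.079  0.    -0.177]
250 [0.012 0.    0.026] [ 0.012 -0.005  0.026] [0.503 0.101 0.04 ]
260 [0.006 0.    0.026] [ 0.006 -0.005  0.026] [0.509 0.103 0.04 ]
270 [-0.     0.     0.026] [-0.    -0.005  0.025] [0.514 0.105 0.04 ]
280 [-0.006  0.     0.025] [-0.007 -0.005  0.026] [0.52  0.107 0.041]
290 [-0.013  0.     0.026] [-0.013 -0.005  0.026] [0.526 0.109 0.04 ]
300 [-0.021  0.     0.028] [-0.02  -0.005  0.026] [0.534 0.112 0.038]
310 [ 0.011  0.    -0.047] [ 0.011 -0.003 -0.046] [0.503 0.101 0.113]
320 [ 0.011  0.    -0.054] [ 0.012 -0.003 -0.056] [0.504 0.101 0.12 ]
330 [ 0.011  0.    -0.062] [ 0.011 -0.003 -0.061] [0.504 0.101 0.128]
340 [ 0.011  0.    -0.069] [ 0.011 -0.003 -0.068] [0.504 0.101 0.135]
350 [ 0.009  0.    -0.072] [ 0.01  -0.002 -0.073] [0.505 0.102 0.138]
360 [ 0.005  0.    -0.072] [ 0.012 -0.002 -0.082] [0.509 0.103 0.138]
370 [ 0.001  0.    -0.073] [ 0.011 -0.002 -0.086] [0.513 0.104 0.138]
380 [-0.004  0.    -0.072] [ 0.005 -0.002 -0.083] [0.518 0.106 0.138]
390 [-0.009  0.    -0.072] [-0.    -0.002 -0.082] [0.522 0.108 0.138]
scene min z over jar [0.03369588 0.03582468 0.03591045] (array([ 0,  0,  0, 82, 85,  0,  0,  0,  0,  1, 10, 29, 18, 20, 39, 24, 16,
       23, 25,  9,  2,  0,  0,  0,  0,  0,  0,  0,  0]), array([0.  , 0.01, 0.02, 0.03, 0.04, 0.05, 0.06, 0.07, 0.08, 0.09, 0.1 ,
       0.11, 0.12, 0.13, 0.14, 0.15, 0.16, 0.17, 0.18, 0.19, 0.2 , 0.21,
       0.22, 0.23, 0.24, 0.25, 0.26, 0.27, 0.28, 0.29]))
[ 0  0  0 78 70  0  0  0  0  2 16 22 18  3 10  7 22  7  5  3  2  0  0  0
  0  0  0  0  0]
```

View pics/w2.png

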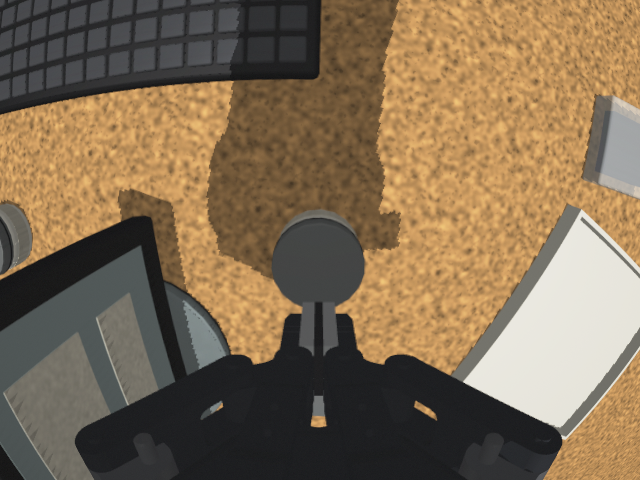

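Call:
drive_tool(
  rows=[0,0,0.3,0,0,0,0,0,0,0.31,0,0,0,0,0,0,0.31,0,0,0,0,0,0,0.31,0,0,0,0],
)

```text
time: 7.88
tool_pos: [0.5174, 0.1053, 0.0055]
tool_rot: [-3.141, 0.007, -2.794]
ft_force: [6.5, 1.0, 8.5]
grip_width: 0.0
finger_force: 4.1
```

Call:
drive_tool(
  rows=[0,0,0.01,0,0,0,0,0,0,0.01,0,0,0,0],
)

```text
time: 8.12
tool_pos: [0.5176, 0.1053, 0.0053]
tool_rot: [-3.14, 0.008, -2.794]
ft_force: [1.0, -0.5, 22.4]
grip_width: -0.001
finger_force: 11.3
```

Call:
drive_tool(
  rows=[0,0,0.01,0,0,0,0,0,0,0.01,0,0,0,0],
)

```text
time: 8.38
tool_pos: [0.5178, 0.1054, 0.0053]
tool_rot: [-3.14, 0.009, -2.794]
ft_force: [-6.0, -1.2, 37.2]
grip_width: -0.003
finger_force: 18.8
```

Call:
drive_tool(
  rows=[0,0,-0.4,0,0,0,1,0,0,-0.4,0,0,0,1,0,0,-0.4,0,0,0,1,0,0,-0.4,0,0,0,1],
)

```text
time: 8.88
tool_pos: [0.5129, 0.1044, 0.078]
tool_rot: [3.141, -0.003, -2.794]
ft_force: [0.7, -0.2, -0.3]
grip_width: 0.843
finger_force: 0.0
```

```bash
python3 - <<'E'
from h import *
exec(open('wj.py').read())
s=plan([(.514,.1045,-.028,200,1,4),(.514,.1045,-.028,200,0,4)])
E
```

```text
t 8.88 p [0.5129 0.1044 0.078 ] rot [ 3.141e+00 -3.000e-03 -2.794e+00] F [ 0.7 -0.2 -0.3] g 0.843 q [ 0.2   0.15 -0.27  1.15 -0.   -0.15]
0.67 [ 17. 237.] 779 [ 0.5894 -0.1362  0.592  -0.1473  0.0262  0.0397]
0.6 [324. 367.] 3799 [0.5945 0.137  0.5977 0.1375 0.0289 0.0399]
CALL 8 [-0.008,-0.002,0.53,0,-0.002,-0.001,1,-0.008,-0.002,0.53,0,-0.002,-0.001,1,-0.008,-0.002,0.53,0,-0.002,-0.001,1,-0.008,-0.002,0.53,0,-0.002,-0.001,1,-0.008,-0.002,0.53,0,-0.002,-0.001,0,-0.008,-0.002,0.53,0,-0.002,-0.001,0,-0.008,-0.002,0.53,0,-0.002,-0.001,0,-0.008,-0.002,0.53,0,-0.002,-0.001,0]
```

Call:
drive_tool(
  rows=[-0.008,-0.002,0.53,0,0,0,1,-0.008,-0.002,0.53,0,0,0,1,-0.008,-0.002,0.53,0,0,0,1,-0.008,-0.002,0.53,0,0,0,1,-0.008,-0.002,0.53,0,0,0,0,-0.008,-0.002,0.53,0,0,0,0,-0.008,-0.002,0.53,0,0,0,0,-0.008,-0.002,0.53,0,0,0,0],
  grip_force=50,
)

```text
time: 9.98
tool_pos: [0.5171, 0.1052, -0.0241]
tool_rot: [-3.141, 0.004, -2.794]
ft_force: [-1.1, 1.0, 7.6]
grip_width: 0.637
finger_force: 52.4
```

```bash
python3 - <<'E'
from h import *
obs()
im=img('side');W=cloud(im)
for d in finder.regions_of('jar1','side')[:4]: print(round(d['conf'],2),np.round(d['point']),circ(top(W,d['mask'],.034,.05)))
s=plan([(.514,.1045,.015,200,0,2),(.5,.25,.015,200,0,6),(.484,.394,.015,200,0,4),(.484,.394,-.023,200,0,4),(.484,.394,-.023,200,.8,3),(.484,.394,.055,200,.8,5),(.54,.26,.055,200,1,3),(.597,.138,.04,200,1,5)])
E
```

```text
t 9.97 p [ 0.5171  0.1052 -0.0241] rot [-3.141  0.004 -2.794] F [-1.1  1.   7.6] g 0.637 q [ 0.2   0.22 -0.42  0.92  0.   -0.15]
0.57 [281. 326.] [0.5956 0.142  0.5966 0.1396 0.0286 0.0395]
0.43 [308. 315.] [0.5297 0.1145 0.5282 0.1141 0.0204 0.0389]
CALL 8 [0.015,0.002,-0.195,0,0.002,-0.001,0,0.015,0.002,-0.195,0,0.002,-0.001,0,-0.167,0.71,-0.195,0,0.002,-0.001,0,-0.167,0.71,-0.195,0,0.002,-0.001,0,-0.167,0.71,-0.195,0,0.002,-0.001,0,-0.167,0.71,-0.195,0,0.002,-0.001,0,-0.167,0.71,-0.195,0,0.002,-0.001,0,-0.167,0.71,-0.195,0,0.002,-0.001,0]
CALL 8 [-0.171,0.704,0,0,0,0,0,-0.171,0.704,0,0,0,0,0,-0.171,0.704,0,0,0,0,0,-0.171,0.704,0,0,0,0,0,-0.171,0.704,0.19,0,0,0,0,-0.171,0.704,0.19,0,0,0,0,-0.171,0.704,0.19,0,0,0,0,-0.171,0.704,0.19,0,0,0,0]
CALL 8 [0,0,0,0,0,0,0.8,0,0,0,0,0,0,0.8,0,0,0,0,0,0,0.8,0,0,-0.39,0,0,0,0.8,0,0,-0.39,0,0,0,0.8,0,0,-0.39,0,0,0,0.8,0,0,-0.39,0,0,0,0.8,0,0,-0.39,0,0,0,0.8]
CALL 8 [-0.034,-0.725,0,0,0,0,1,-0.034,-0.725,0,0,0,0,1,-0.034,-0.725,0,0,0,0,1,-0.093,-1.396,0.075,0,0,0,1,-0.093,-1.396,0.075,0,0,0,1,-0.093,-1.396,0.075,0,0,0,1,-0.093,-1.396,0.075,0,0,0,1,-0.093,-1.396,0.075,0,0,0,1]
```

Call:
drive_tool(
  rows=[0,0,-0.2,0,0,0,0,0,0,-0.2,0,0,0,0,0,0,-0.2,0,0,0,0],
)

```text
time: 10.45
tool_pos: [0.5156, 0.1047, 0.0138]
tool_rot: [-3.142, 0.0, -2.794]
ft_force: [0.4, 0.1, -2.0]
grip_width: 0.636
finger_force: 53.8
```

```bash
python3 - <<'E'
from h import *
obs()
im=img('side');W=cloud(im);cv2.imwrite('pics/s2.png',cv2.resize(im['pixels'][200:380,220:420,::-1],None,fx=3,fy=3))
for d in finder.regions_of('jar1','side')[:4]:
  w=top(W,d['mask'],-.02,.2);print(round(d['conf'],2),np.round(d['point']),np.round(np.percentile(w,[2,50,98],axis=0),3).tolist())
s=plan([(.505,.2,.015,200,0,4),(.484,.394,.015,200,0,4),(.484,.394,.015,200,0,1),(.484,.394,-.022,200,0,4),(.484,.394,-.022,200,.8,3),(.484,.394,.055,200,.8,5),(.54,.26,.055,200,1,3)])
E
```

```text
t 10.45 p [0.5156 0.1047 0.0138] rot [-3.142  0.    -2.794] F [ 0.4  0.1 -2. ] g 0.636 q [ 0.2   0.19 -0.37  1.01 -0.   -0.15]
0.9 [278. 324.] [[0.57, 0.116, 0.001], [0.595, 0.151, 0.038], [0.622, 0.167, 0.043]]
0.63 [309. 304.] [[0.486, 0.085, 0.041], [0.526, 0.12, 0.074], [0.537, 0.133, 0.082]]
0.15 [213. 379.] [[0.673, 0.322, 0.006], [0.699, 0.356, 0.098], [0.736, 0.372, 0.161]]
CALL 8 [-0.116,0.465,-0.011,0,-0.001,-0.001,0,-0.116,0.465,-0.011,0,-0.001,-0.001,0,-0.116,0.465,-0.011,0,-0.001,-0.001,0,-0.116,0.465,-0.011,0,-0.001,-0.001,0,-0.348,1.413,-0.011,0,-0.001,-0.001,0,-0.348,1.413,-0.011,0,-0.001,-0.001,0,-0.348,1.413,-0.011,0,-0.001,-0.001,0,-0.348,1.413,-0.011,0,-0.001,-0.001,0]
CALL 8 [0,0,0,0,0,0,0,0,0,0.185,0,0,0,0,0,0,0.185,0,0,0,0,0,0,0.185,0,0,0,0,0,0,0.185,0,0,0,0,0,0,0.185,0,0,0,0.8,0,0,0.185,0,0,0,0.8,0,0,0.185,0,0,0,0.8]
CALL 8 [0,0,-0.385,0,0,0,0.8,0,0,-0.385,0,0,0,0.8,0,0,-0.385,0,0,0,0.8,0,0,-0.385,0,0,0,0.8,0,0,-0.385,0,0,0,0.8,-0.034,-0.725,-0.385,0,0,0,1,-0.034,-0.725,-0.385,0,0,0,1,-0.034,-0.725,-0.385,0,0,0,1]
```

View pics/s2.png

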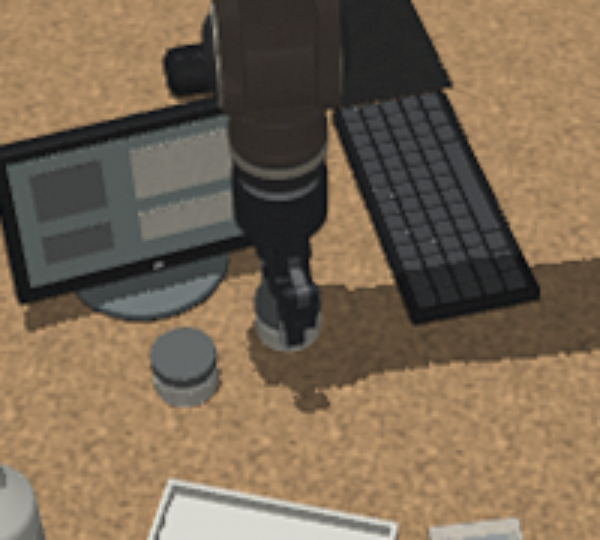

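Call:
drive_tool(
  rows=[-0.23,0.94,-0.01,0,0,0,0,-0.23,0.94,-0.01,0,0,0,0,-0.23,0.94,-0.01,0,0,0,0,-0.23,0.94,-0.01,0,0,0,0],
)

```text
time: 11.05
tool_pos: [0.4936, 0.3006, 0.0146]
tool_rot: [3.141, -0.001, -2.789]
ft_force: [1.1, -0.2, -2.9]
grip_width: 0.639
finger_force: 54.2
```

Call:
drive_tool(
  rows=[-0.118,0.473,0,0,0,0,0,-0.118,0.473,0,0,0,0,0,-0.118,0.473,0,0,0,0,0,-0.118,0.473,0.1,0,0,0,0,-0.118,0.473,0.18,0,0,0,0,-0.118,0.473,0.18,0,0,0,0],
)

```text
time: 11.8
tool_pos: [0.4848, 0.3925, -0.021]
tool_rot: [-3.141, -0.001, -2.796]
ft_force: [0.0, 0.0, -1.8]
grip_width: 0.639
finger_force: 57.7
```

```bash
python3 - <<'E'
from h import *
obs()
im=img('scene');W=cloud(im)
for d in finder.regions_of('jar1','scene')[:6]:
  w=top(W,d['mask'],-.02,.2);print(round(d['conf'],2),np.round(d['point']),np.round(np.percentile(w,[2,50,98],axis=0),3).tolist())
E
```

```text
t 11.8 p [ 0.4848  0.3925 -0.021 ] rot [-3.141e+00 -1.000e-03 -2.796e+00] F [ 0.   0.  -1.8] g 0.639 q [ 0.68  0.39 -0.18  1.   -0.    0.33]
0.94 [286. 298.] [[0.656, -0.154, 0.001], [0.684, -0.123, 0.039], [0.707, -0.102, 0.044]]
0.81 [511. 328.] [[0.475, 0.373, 0.011], [0.503, 0.396, 0.043], [0.512, 0.416, 0.049]]
0.73 [392. 318.] [[0.578, 0.115, 0.009], [0.608, 0.14, 0.039], [0.628, 0.164, 0.044]]
0.56 [291. 269.] [[0.575, -0.178, 0.007], [0.604, -0.151, 0.039], [0.625, -0.128, 0.044]]
0.41 [346. 297.] [[0.536, -0.028, 0.001], [0.664, 0.035, 0.165], [0.76, 0.087, 0.195]]
```

Call:
drive_tool(
  rows=[0,0,0.007,0,0,0,0,0,0,0.007,0,0,0,0.75,0,0,0.007,0,0,0,0.75,0,0,0.007,0,0,0,0.75,0,0,-0.38,0,0,0,0.78,0,0,-0.38,0,0,0,0.78,0,0,-0.38,0,0,0,1],
)

```text
time: 12.78
tool_pos: [0.4858, 0.395, 0.0574]
tool_rot: [3.14, 0.003, -2.794]
ft_force: [-0.3, 0.6, -0.4]
grip_width: 0.961
finger_force: 0.0
```

```bash
python3 - <<'E'
from h import *
import h
h_src=open('h.py').read()
o=obs()
exec(open('wj.py').read())
im=img('wrist');W=wcloud(im)
m=(W[...,2]>.012)&(W[...,2]<.024)&(abs(W[...,0]-.518)<.13)&(abs(W[...,1]-.353)<.13)&(W[...,0]>.4)
w=W[m];print('tray',cv2.minAreaRect(w[:,:2].astype(np.float32)*1000), [np.round(np.nanpercentile(w[:,i],[1,99]),3).tolist() for i in (0,1)])
plan([(.54,.27,.055,200,1,3),(.597,.138,.035,200,1,4)])
E
```

```text
t 12.78 p [0.4858 0.395  0.0574] rot [ 3.140e+00  3.000e-03 -2.794e+00] F [-0.3  0.6 -0.4] g 0.961 q [ 0.68  0.34 -0.07  1.15  0.    0.34]
t 12.78 p [0.4858 0.395  0.0574] rot [ 3.140e+00  3.000e-03 -2.794e+00] F [-0.3  0.6 -0.4] g 0.961 q [ 0.68  0.34 -0.07  1.15  0.    0.34]
0.81 [ 12. 278.] 119 [0.5967 0.1649 0.5979 0.1612 0.0158 0.0362]
0.67 [320. 263.] 7573 [0.4786 0.3916 0.4807 0.3924 0.0282 0.0438]
tray ((518.4220581054688, 352.86614990234375), (185.20208740234375, 185.44607543945312), 81.2256851196289) [[0.416, 0.617], [0.253, 0.455]]
CALL 7 [-0.053,-0.676,-0.004,0,-0.001,-0.001,1,-0.053,-0.676,-0.004,0,-0.001,-0.001,1,-0.053,-0.676,-0.004,0,-0.001,-0.001,1,-0.096,-1.394,0.097,0,-0.001,-0.001,1,-0.096,-1.394,0.097,0,-0.001,-0.001,1,-0.096,-1.394,0.097,0,-0.001,-0.001,1,-0.096,-1.394,0.097,0,-0.001,-0.001,1]
```

Call:
drive_tool(
  rows=[-0.053,-0.676,0,0,0,0,1,-0.053,-0.676,0,0,0,0,1,-0.053,-0.676,0,0,0,0,1],
)

```text
time: 13.3
tool_pos: [0.541, 0.2671, 0.0541]
tool_rot: [-3.141, -0.003, -2.798]
ft_force: [-0.8, 0.1, 0.8]
grip_width: 1.0
finger_force: 0.0
```

Call:
drive_tool(
  rows=[-0.043,-0.718,0.1,0,0,0,1,-0.043,-0.718,0.1,0,0,0,1,-0.043,-0.718,0.1,0,0,0,1,-0.043,-0.718,0.1,0,0,0,1,-0.043,-0.718,0.1,0,0,0,1],
)

```text
time: 13.92
tool_pos: [0.5972, 0.1399, 0.0355]
tool_rot: [3.141, -0.001, -2.793]
ft_force: [-0.1, -0.2, -0.1]
grip_width: 1.0
finger_force: 0.0
```

```bash
python3 - <<'E'
from h import *
exec(open('wj.py').read())
plan([(.5975,.138,-.026,200,1,3),(.5975,.138,-.026,200,0,4)])
E
```

```text
t 13.93 p [0.5972 0.1399 0.0355] rot [ 3.141e+00 -1.000e-03 -2.793e+00] F [-0.1 -0.2 -0.1] g 1.0 q [ 0.23  0.34 -0.13  1.11  0.   -0.12]
0.95 [316. 283.] 8455 [0.5953 0.1374 0.5976 0.138  0.0284 0.0399]
0.69 [ 61. 256.] 4577 [0.5905 0.0282 0.5966 0.0289 0.0851 0.0439]
0.37 [ 62. 259.] 4521 [0.5906 0.0282 0.5967 0.0284 0.0849 0.044 ]
CALL 7 [0.003,-0.01,0.31,0,0,0,1,0.003,-0.01,0.31,0,0,0,1,0.003,-0.01,0.31,0,0,0,1,0.003,-0.01,0.31,0,0,0,0,0.003,-0.01,0.31,0,0,0,0,0.003,-0.01,0.31,0,0,0,0,0.003,-0.01,0.31,0,0,0,0]
```

Call:
drive_tool(
  rows=[0.003,-0.01,0.31,0,0,0,1,0.003,-0.01,0.31,0,0,0,1,0.003,-0.01,0.31,0,0,0,1,0.003,-0.01,0.31,0,0,0,0,0.003,-0.01,0.31,0,0,0,0,0.003,-0.01,0.31,0,0,0,0,0.003,-0.01,0.31,0,0,0,0],
)

```text
time: 14.9
tool_pos: [0.5995, 0.1371, -0.0237]
tool_rot: [3.141, 0.004, -2.794]
ft_force: [-1.6, 0.5, 6.1]
grip_width: 0.641
finger_force: 53.0
```

Call:
drive_tool(
  rows=[0,0,-0.2,0,0,0,0,0,0,-0.2,0,0,0,0,-0.141,0.611,-0.2,0,0,0,0,-0.141,0.611,-0.2,0,0,0,0,-0.141,0.611,-0.2,0,0,0,0],
)

```text
time: 15.52
tool_pos: [0.5819, 0.2648, 0.0133]
tool_rot: [3.141, -0.0, -2.789]
ft_force: [0.2, 0.7, -1.7]
grip_width: 0.641
finger_force: 53.7
```

Call:
drive_tool(
  rows=[-0.141,0.611,0,0,0,0,0,-0.141,0.611,0,0,0,0,0,-0.141,0.611,0,0,0,0,0,-0.141,0.611,0.1,0,0,0,0,-0.141,0.611,0.15,0,0,0,0,-0.141,0.611,0.15,0,0,0,0],
)

```text
time: 16.27
tool_pos: [0.5673, 0.3837, -0.0173]
tool_rot: [-3.141, -0.003, -2.796]
ft_force: [-0.0, -0.8, -1.3]
grip_width: 0.642
finger_force: 55.4
```

```bash
python3 - <<'E'
from h import *
obs()
for n in ['scene','side']:
  im=img(n);W=cloud(im)
  for d in finder.regions_of('jar1',n)[:6]:
    w=top(W,d['mask'],-.02,.2);print(round(d['conf'],2),np.round(d['point']),np.round(np.percentile(w,[2,50,98],axis=0),3).tolist())
E
```

```text
t 16.27 p [ 0.5673  0.3837 -0.0173] rot [-3.141e+00 -3.000e-03 -2.796e+00] F [-0.  -0.8 -1.3] g 0.642 q [ 0.59  0.5  -0.01  1.07 -0.    0.25]
0.92 [285. 294.] [[0.646, -0.155, 0.001], [0.684, -0.125, 0.039], [0.707, -0.102, 0.044]]
0.8 [491. 358.] [[0.564, 0.364, 0.016], [0.587, 0.386, 0.045], [0.597, 0.406, 0.051]]
0.73 [316. 417.] [[0.455, 0.37, 0.012], [0.479, 0.402, 0.043], [0.505, 0.42, 0.047]]
0.62 [270. 415.] [[0.539, 0.368, 0.012], [0.576, 0.398, 0.044], [0.591, 0.411, 0.051]]
```

Call:
drive_tool(
  rows=[0,0,0.017,0,0,0,0,0,0,0.017,0,0,0,0,0,0,0.017,0,0,0,0.75,0,0,0.017,0,0,0,0.75,0,0,0.017,0,0,0,0.75,0,0,-0.36,0,0,0,0.78,0,0,-0.36,0,0,0,0.78,0,0,-0.36,0,0,0,1],
)

```text
time: 17.48
tool_pos: [0.5687, 0.3861, 0.0575]
tool_rot: [3.141, 0.003, -2.794]
ft_force: [0.5, -0.2, -0.6]
grip_width: 0.961
finger_force: 0.0
```

```bash
python3 - <<'E'
from h import *
exec(open('wj.py').read())
s=plan([(.53,.25,.055,200,1,3)]);s=plan([(.47,.1,.055,200,1,3)],s);s=plan([(.47,-.06,.055,200,1,3)],s);plan([(.595,-.1555,.05,200,1,4)],s)
E
```

```text
t 17.48 p [0.5687 0.3861 0.0575] rot [ 3.141e+00  3.000e-03 -2.794e+00] F [ 0.5 -0.2 -0.6] g 0.961 q [0.6  0.46 0.1  1.21 0.   0.25]
0.9 [387. 130.] 8649 [0.4812 0.3915 0.4813 0.3923 0.0282 0.0438]
0.57 [319. 267.] 7481 [0.5639 0.3843 0.566  0.3847 0.0282 0.0438]
CALL 3 [0.405,-0.572,-0.001,0,-0.001,-0.001,1,0.405,-0.572,-0.001,0,-0.001,-0.001,1,0.405,-0.572,-0.001,0,-0.001,-0.001,1]
CALL 3 [0.538,-0.602,0,0,0,0,1,0.538,-0.602,0,0,0,0,1,0.538,-0.602,0,0,0,0,1]
CALL 3 [0.274,-0.752,0,0,0,0,1,0.274,-0.752,0,0,0,0,1,0.274,-0.752,0,0,0,0,1]
CALL 4 [-0.424,-0.662,0.025,0,0,0,1,-0.424,-0.662,0.025,0,0,0,1,-0.424,-0.662,0.025,0,0,0,1,-0.424,-0.662,0.025,0,0,0,1]
```

Call:
drive_tool(
  rows=[0.405,-0.572,0,0,0,0,1,0.405,-0.572,0,0,0,0,1,0.405,-0.572,0,0,0,0,1,0.94,-0.98,0,0,0,0,1,0.94,-0.98,0,0,0,0,1,0.94,-0.98,0,0,0,0,1],
)

```text
time: 18.32
tool_pos: [0.4549, 0.1351, 0.0547]
tool_rot: [3.141, -0.003, -2.796]
ft_force: [0.7, -0.0, 0.4]
grip_width: 1.001
finger_force: 0.0
```

Call:
drive_tool(
  rows=[0.436,-0.98,0,0,0,0,1,0.436,-0.98,0,0,0,0,1,0.436,-0.98,0,0,0,0,1,0.436,-0.98,0,0,0,0,1],
)

```text
time: 18.82
tool_pos: [0.4429, -0.0788, 0.0554]
tool_rot: [3.142, 0.0, -2.796]
ft_force: [1.0, 0.7, -0.9]
grip_width: 0.997
finger_force: 0.0
```

```bash
python3 - <<'E'
from h import *
exec(open('wj.py').read())
s=plan([(.594,-.1555,.05,200,1,4),(.594,-.1555,.035,200,1,2)])
E
```

```text
t 18.82 p [ 0.4429 -0.0788  0.0554] rot [ 3.142  0.    -2.796] F [ 1.   0.7 -0.9] g 0.997 q [-0.18  0.03 -0.46  1.08  0.   -0.52]
0.94 [627. 458.] 511 [0.5637 0.3725 0.5668 0.3824 0.029  0.0432]
0.68 [159. 468.] 460 [ 0.6662 -0.145   0.6689 -0.146   0.0204  0.04  ]
CALL 6 [-0.581,-0.617,0.027,0,0,-0.002,1,-0.581,-0.617,0.027,0,0,-0.002,1,-0.581,-0.617,0.027,0,0,-0.002,1,-0.581,-0.617,0.027,0,0,-0.002,1,-0.581,-0.617,0.102,0,0,-0.002,1,-0.581,-0.617,0.102,0,0,-0.002,1]
```

Call:
drive_tool(
  rows=[-0.58,-0.6,0.03,0,0,0,1,-0.58,-0.6,0.03,0,0,0,1,-0.58,-0.6,0.03,0,0,0,1,-0.58,-0.6,0.03,0,0,0,1,-0.58,-0.6,0.1,0,0,0,1,-0.58,-0.6,0.1,0,0,0,1],
)

```text
time: 19.68
tool_pos: [0.5905, -0.1486, 0.0341]
tool_rot: [3.14, -0.003, -2.793]
ft_force: [0.1, 0.1, -0.1]
grip_width: 1.004
finger_force: 0.0
```

```bash
python3 - <<'E'
from h import *
exec(open('wj.py').read())
s=plan([(.5935,-.1555,-.026,200,1,4),(.5935,-.1555,-.026,200,0,4)])
im=img('scene');W=cloud(im)
for d in finder.regions_of('jar1','scene')[:6]:
    if d['conf']>.3: print(np.round(d['point']),circ(top(W,d['mask'],.034,.05)))
E
```

```text
t 19.68 p [ 0.5905 -0.1486  0.0341] rot [ 3.140e+00 -3.000e-03 -2.793e+00] F [ 0.1  0.1 -0.1] g 1.004 q [-0.25  0.33 -0.14  1.1   0.   -0.6 ]
0.91 [305. 282.] 8511 [ 0.591  -0.1563  0.5931 -0.1556  0.0282  0.0399]
0.9 [304. 390.] 3375 [ 0.6642 -0.1323  0.673  -0.1301  0.0278  0.0398]
CALL 8 [0.001,-0.033,0.308,0,0,0,1,0.001,-0.033,0.308,0,0,0,1,0.001,-0.033,0.308,0,0,0,1,0.001,-0.033,0.308,0,0,0,1,0.001,-0.033,0.308,0,0,0,0,0.001,-0.033,0.308,0,0,0,0,0.001,-0.033,0.308,0,0,0,0,0.001,-0.033,0.308,0,0,0,0]
[291. 267.] [ 0.5987 -0.1545  0.5985 -0.156   0.0294  0.0395]
[509. 328.] [0.4871 0.3915 0.485  0.3925 0.029  0.0436]
[284. 295.] [ 0.6812 -0.1279  0.6808 -0.1285  0.0278  0.0398]
[492. 354.] [0.572  0.3844 0.5701 0.3844 0.0287 0.0437]
[347. 298.] [0.6684 0.0584 0.6493 0.0479 0.1123 0.0438]
```

Call:
drive_tool(
  rows=[-0.005,-0.033,0.308,0,0,0,1,-0.005,-0.033,0.308,0,0,0,1,-0.005,-0.033,0.308,0,0,0,1,-0.005,-0.033,0.308,0,0,0,1,-0.005,-0.033,0.308,0,0,0,0,-0.005,-0.033,0.308,0,0,0,0,-0.005,-0.033,0.308,0,0,0,0,-0.005,-0.033,0.308,0,0,0,0],
)

```text
time: 20.88
tool_pos: [0.5964, -0.1561, -0.0243]
tool_rot: [-3.14, 0.002, -2.794]
ft_force: [-1.2, 0.6, 5.4]
grip_width: 0.64
finger_force: 53.1
```

```bash
python3 - <<'E'
from h import *
o=obs();x,y,z=o['tool_pos']
s=plan([(x,y,z+.045,200,0,2),(.45,-.10,z+.045,200,0,4)]);s=plan([(.41,.06,z+.045,160,0,6)],s);s=plan([(.43,.2,z+.045,126,0,6)],s);s=plan([(.469,.317,z+.045,126,0,4),(.469,.317,z+.006,126,0,3)],s)
E
```

```text
t 20.88 p [ 0.5964 -0.1561 -0.0243] rot [-3.140e+00  2.000e-03 -2.794e+00] F [-1.2  0.6  5.4] g 0.64 q [-0.26  0.38 -0.21  0.98  0.   -0.6 ]
CALL 6 [0,0,-0.225,-0.001,0.001,-0.001,0,0,0,-0.225,-0.001,0.001,-0.001,0,0.592,0.513,-0.227,-0.001,0.001,-0.001,0,0.592,0.513,-0.227,-0.001,0.001,-0.001,0,0.592,0.513,-0.227,-0.001,0.001,-0.001,0,0.592,0.513,-0.227,-0.001,0.001,-0.001,0]
CALL 6 [-0.086,0.82,0,0,0,0.333,0,-0.086,0.82,0,0,0,0.333,0,-0.086,0.82,0,0,0,0.333,0,-0.086,0.82,0,0,0,0.333,0,-0.086,0.82,0,0,0,0.333,0,-0.086,0.82,0,0,0,0.333,0]
CALL 6 [0.145,0.692,0,0,0,0.283,0,0.145,0.692,0,0,0,0.283,0,0.145,0.692,0,0,0,0.283,0,0.145,0.692,0,0,0,0.283,0,0.145,0.692,0,0,0,0.283,0,0.145,0.692,0,0,0,0.283,0]
CALL 7 [0.359,0.502,0,0,0,0,0,0.359,0.502,0,0,0,0,0,0.359,0.502,0,0,0,0,0,0.359,0.502,0,0,0,0,0,0.359,0.502,0.195,0,0,0,0,0.359,0.502,0.195,0,0,0,0,0.359,0.502,0.195,0,0,0,0]
```

Call:
drive_tool(
  rows=[0,0,-0.225,0,0,0,0,0,0,-0.225,0,0,0,0,0.592,0.513,-0.227,0,0,0,0,0.592,0.513,-0.227,0,0,0,0,0.592,0.513,-0.227,0,0,0,0,0.592,0.513,-0.227,0,0,0,0],
)

```text
time: 21.62
tool_pos: [0.4465, -0.0989, 0.019]
tool_rot: [3.141, -0.002, -2.794]
ft_force: [0.7, -0.6, -0.4]
grip_width: 0.637
finger_force: 53.6
```

Call:
drive_tool(
  rows=[-0.086,0.82,0,0,0,0.333,0,-0.086,0.82,0,0,0,0.333,0,-0.086,0.82,0,0,0,0.333,0,-0.086,0.82,0,0,0,0.333,0,-0.086,0.82,0,0,0,0.333,0,-0.086,0.82,0,0,0,0.333,0],
)

```text
time: 22.38
tool_pos: [0.4103, 0.0598, 0.0195]
tool_rot: [-3.141, 0.0, 2.794]
ft_force: [-0.3, -1.0, -1.2]
grip_width: 0.638
finger_force: 53.9
```

Call:
drive_tool(
  rows=[0.145,0.692,0,0,0,0.283,0,0.145,0.692,0,0,0,0.283,0,0.145,0.692,0,0,0,0.283,0,0.145,0.692,0,0,0,0.283,0,0.145,0.692,0,0,0,0.283,0,0.145,0.692,0,0,0,0.283,0],
)

```text
time: 23.12
tool_pos: [0.4302, 0.1994, 0.0195]
tool_rot: [-3.141, 0.0, 2.2]
ft_force: [-0.2, 0.3, -1.5]
grip_width: 0.64
finger_force: 54.0
```

Call:
drive_tool(
  rows=[0.359,0.502,0,0,0,0,0,0.359,0.502,0,0,0,0,0,0.359,0.502,0,0,0,0,0,0.359,0.502,0,0,0,0,0,0.359,0.502,0.18,0,0,0,0,0.359,0.502,0.18,0,0,0,0,0.359,0.502,0.18,0,0,0,0],
)

```text
time: 24.0
tool_pos: [0.469, 0.3164, -0.0154]
tool_rot: [3.142, 0.0, 2.198]
ft_force: [-0.3, 0.0, -0.8]
grip_width: 0.645
finger_force: 54.2
```

Call:
drive_tool(
  rows=[0,0,0.027,0,0,0,0,0,0,0.027,0,0,0,0,0,0,0.027,0,0,0,0.75,0,0,0.027,0,0,0,0.75,0,0,0.027,0,0,0,0.75,0,0,-0.35,0,0,0,0.78,0,0,-0.35,0,0,0,0.78,0,0,-0.35,0,0,0,1],
)

```text
time: 25.0
tool_pos: [0.4697, 0.3178, 0.0547]
tool_rot: [3.139, 0.0, 2.199]
ft_force: [1.2, 0.1, 0.5]
grip_width: 0.966
finger_force: 0.0
```

```bash
python3 - <<'E'
from h import *
exec(open('wj.py').read())
s=plan([(.43,.2,.055,160,1,4)]);s=plan([(.41,.06,.055,200,1,4)],s);s=plan([(.45,-.10,.055,200,1,3)],s);s=plan([(.59,-.155,.055,200,1,4)],s);plan([(.674,-.129,.05,200,1,3)],s)
E
```

```text
t 25.0 p [0.4697 0.3178 0.0547] rot [3.139 0.    2.199] F [1.2 0.1 0.5] g 0.966 q [ 0.59  0.24 -0.22  1.11  0.    1.54]
0.95 [416. 181.] 8322 [0.479  0.3922 0.4808 0.3925 0.0282 0.0438]
0.91 [316. 270.] 7664 [0.4667 0.3221 0.4681 0.3201 0.0284 0.0439]
0.84 [500. 270.] 5539 [0.5617 0.3852 0.5659 0.3854 0.0286 0.0439]
CALL 4 [-0.36,-0.498,-0.012,-0.001,0,-0.283,1,-0.36,-0.498,-0.012,-0.001,0,-0.283,1,-0.36,-0.498,-0.012,-0.001,0,-0.283,1,-0.36,-0.498,-0.012,-0.001,0,-0.283,1]
CALL 4 [-0.145,-0.692,0,0,0,-0.333,1,-0.145,-0.692,0,0,0,-0.333,1,-0.145,-0.692,0,0,0,-0.333,1,-0.145,-0.692,0,0,0,-0.333,1]
CALL 3 [0.086,-0.82,0,0,0,0,1,0.086,-0.82,0,0,0,0,1,0.086,-0.82,0,0,0,0,1]
CALL 4 [-0.564,-0.498,0,0,0,0,1,-0.564,-0.498,0,0,0,0,1,-0.564,-0.498,0,0,0,0,1,-0.564,-0.498,0,0,0,0,1]
CALL 3 [-0.439,-0.021,0.025,0,0,0,1,-0.439,-0.021,0.025,0,0,0,1,-0.439,-0.021,0.025,0,0,0,1]
```

Call:
drive_tool(
  rows=[-0.36,-0.498,0,0,0,-0.283,1,-0.36,-0.498,0,0,0,-0.283,1,-0.36,-0.498,0,0,0,-0.283,1,-0.36,-0.498,0,0,0,-0.283,1],
)

```text
time: 25.6
tool_pos: [0.4297, 0.1996, 0.0524]
tool_rot: [-3.14, -0.002, 2.79]
ft_force: [0.3, -0.3, 0.5]
grip_width: 0.998
finger_force: 0.0
```

Call:
drive_tool(
  rows=[-0.145,-0.692,0,0,0,-0.333,1,-0.145,-0.692,0,0,0,-0.333,1,-0.145,-0.692,0,0,0,-0.333,1,-0.145,-0.692,0,0,0,-0.333,1],
)

```text
time: 26.1
tool_pos: [0.4098, 0.0592, 0.0529]
tool_rot: [3.141, -0.002, -2.793]
ft_force: [0.5, 0.8, 0.2]
grip_width: 1.001
finger_force: 0.0
```

Call:
drive_tool(
  rows=[0.086,-0.82,0,0,0,0,1,0.086,-0.82,0,0,0,0,1,0.086,-0.82,0,0,0,0,1],
)

```text
time: 26.48
tool_pos: [0.4507, -0.1012, 0.0529]
tool_rot: [3.141, -0.001, -2.797]
ft_force: [-0.4, 0.3, -0.7]
grip_width: 0.999
finger_force: 0.0
```

Call:
drive_tool(
  rows=[-0.564,-0.498,0,0,0,0,1,-0.564,-0.498,0,0,0,0,1,-0.564,-0.498,0,0,0,0,1,-0.564,-0.498,0,0,0,0,1],
)

```text
time: 26.98
tool_pos: [0.5913, -0.1548, 0.0516]
tool_rot: [3.14, -0.002, -2.796]
ft_force: [-1.1, 0.6, -0.0]
grip_width: 0.999
finger_force: 0.0
```

```bash
python3 - <<'E'
from h import *
exec(open('wj.py').read())
s=plan([(.674,-.129,.04,200,1,3),(.674,-.129,-.026,200,1,3)]);
E
```

```text
t 26.98 p [ 0.5913 -0.1548  0.0516] rot [ 3.140e+00 -2.000e-03 -2.796e+00] F [-1.1  0.6 -0. ] g 0.999 q [-0.26  0.32 -0.11  1.14  0.   -0.6 ]
0.72 [311. 382.] 4194 [ 0.671  -0.1305  0.6744 -0.1293  0.0282  0.0399]
CALL 6 [-0.441,-0.027,0.061,0.001,-0.001,-0.001,1,-0.441,-0.027,0.061,0.001,-0.001,-0.001,1,-0.441,-0.027,0.061,0.001,-0.001,-0.001,1,-0.442,-0.027,0.391,0.001,-0.001,-0.001,1,-0.442,-0.027,0.391,0.001,-0.001,-0.001,1,-0.442,-0.027,0.391,0.001,-0.001,-0.001,1]
```

Call:
drive_tool(
  rows=[-0.442,-0.027,0.06,0,0,0,1,-0.442,-0.027,0.06,0,0,0,1,-0.442,-0.027,0.06,0,0,0,1,-0.442,-0.027,0.387,0,0,0,1,-0.442,-0.027,0.387,0,0,0,1,-0.442,-0.027,0.387,0,0,0,1],
)

```text
time: 27.82
tool_pos: [0.6743, -0.1299, -0.0222]
tool_rot: [-3.142, -0.0, -2.795]
ft_force: [0.8, 0.3, 1.1]
grip_width: 0.998
finger_force: 0.0
```

Call:
drive_tool(
  rows=[0,0,0,0,0,0,0,0,0,0,0,0,0,0,0,0,0,0,0,0,0,0,0,0,0,0,0,0],
)

```text
time: 28.32
tool_pos: [0.6766, -0.1302, -0.0209]
tool_rot: [-3.139, 0.003, -2.794]
ft_force: [-0.7, -0.6, 7.7]
grip_width: 0.642
finger_force: 53.2
```

```bash
python3 - <<'E'
from h import *
o=obs();x,y,z=o['tool_pos'];h=z+.045
s=plan([(x,y,h,200,0,2),(.59,-.155,h,200,0,2)]);s=plan([(.45,-.10,h,200,0,3)],s);s=plan([(.41,.06,h,205,0,4)],s);s=plan([(.46,.2,h,216,0,4)],s);s=plan([(.554,.304,h,216,0,4),(.554,.304,z+.006,216,0,3)],s)
E
```

```text
t 28.32 p [ 0.6766 -0.1302 -0.0209] rot [-3.139e+00  3.000e-03 -2.794e+00] F [-0.7 -0.6  7.7] g 0.642 q [-0.19  0.5  -0.01  1.05 -0.   -0.54]
CALL 4 [-0.001,0,-0.225,-0.001,0.002,-0.001,0,-0.001,0,-0.225,-0.001,0.002,-0.001,0,0.448,0.03,-0.227,-0.001,0.002,-0.001,0,0.448,0.03,-0.227,-0.001,0.002,-0.001,0]
CALL 3 [0.564,0.498,0,0,0,0,0,0.564,0.498,0,0,0,0,0,0.564,0.498,0,0,0,0,0]
CALL 4 [-0.086,0.82,0,0,0,-0.042,0,-0.086,0.82,0,0,0,-0.042,0,-0.086,0.82,0,0,0,-0.042,0,-0.086,0.82,0,0,0,-0.042,0]
CALL 4 [-0.522,0.529,0,0,0,-0.092,0,-0.522,0.529,0,0,0,-0.092,0,-0.522,0.529,0,0,0,-0.092,0,-0.522,0.529,0,0,0,-0.092,0]
CALL 7 [-0.686,0.144,0,0,0,0,0,-0.686,0.144,0,0,0,0,0,-0.686,0.144,0,0,0,0,0,-0.686,0.144,0,0,0,0,0,-0.686,0.144,0.195,0,0,0,0,-0.686,0.144,0.195,0,0,0,0,-0.686,0.144,0.195,0,0,0,0]
```

Call:
drive_tool(
  rows=[0,0,-0.225,0,0,0,0,0,0,-0.225,0,0,0,0,0.448,0.03,-0.227,0,0,0,0,0.448,0.03,-0.227,0,0,0,0],
)

```text
time: 28.82
tool_pos: [0.5856, -0.1548, 0.0207]
tool_rot: [3.14, -0.003, -2.795]
ft_force: [0.1, -0.2, -0.0]
grip_width: 0.641
finger_force: 53.3
```

Call:
drive_tool(
  rows=[0.564,0.498,0,0,0,0,0,0.564,0.498,0,0,0,0,0,0.564,0.498,0,0,0,0,0],
)

```text
time: 29.2
tool_pos: [0.4448, -0.0983, 0.021]
tool_rot: [3.14, -0.002, -2.794]
ft_force: [1.0, -0.8, -1.1]
grip_width: 0.637
finger_force: 53.4
```

Call:
drive_tool(
  rows=[-0.086,0.82,0,0,0,-0.042,0,-0.086,0.82,0,0,0,-0.042,0,-0.086,0.82,0,0,0,-0.042,0,-0.086,0.82,0,0,0,-0.042,0],
)

```text
time: 29.7
tool_pos: [0.4082, 0.0627, 0.0216]
tool_rot: [3.141, 0.0, -2.702]
ft_force: [-0.6, -0.4, -1.3]
grip_width: 0.636
finger_force: 53.6
```

Call:
drive_tool(
  rows=[-0.522,0.529,0,0,0,-0.092,0,-0.522,0.529,0,0,0,-0.092,0,-0.522,0.529,0,0,0,-0.092,0,-0.522,0.529,0,0,0,-0.092,0],
)

```text
time: 30.2
tool_pos: [0.4595, 0.2009, 0.0212]
tool_rot: [-3.141, -0.001, -2.512]
ft_force: [-1.3, -0.2, -0.5]
grip_width: 0.639
finger_force: 53.7
```

Call:
drive_tool(
  rows=[-0.686,0.144,0,0,0,0,0,-0.686,0.144,0,0,0,0,0,-0.686,0.144,0,0,0,0,0,-0.686,0.144,0,0,0,0,0,-0.686,0.144,0.18,0,0,0,0,-0.686,0.144,0.18,0,0,0,0,-0.686,0.144,0.18,0,0,0,0],
)

```text
time: 31.08
tool_pos: [0.5526, 0.3033, -0.0133]
tool_rot: [-3.141, -0.001, -2.515]
ft_force: [-0.9, 0.5, -0.4]
grip_width: 0.638
finger_force: 56.0
```

Call:
drive_tool(
  rows=[0,0,0.022,0,0,0,0,0,0,0.022,0,0,0,0,0,0,0.022,0,0,0,0.75,0,0,0.022,0,0,0,0.75,0,0,0.022,0,0,0,0.75,0,0,-0.6,0,0,0,0.78,0,0,-0.6,0,0,0,0.78,0,0,-0.6,0,0,0,1],
)

```text
time: 32.08
tool_pos: [0.5562, 0.3063, 0.112]
tool_rot: [-3.14, 0.01, -2.513]
ft_force: [0.2, 0.1, -0.3]
grip_width: 0.962
finger_force: 0.0
```

```bash
python3 - <<'E'
from h import *
exec(open('wj.py').read())
im=img('wrist');W=wcloud(im)
d=finder.regions_of('screen','wrist')
im=img('side');Ws=cloud(im)
for nm,W,im_ in [('side',Ws,'side')]:
    d=finder.regions_of('screen',nm)[0]
    w=top(W,d['mask'],.03,.2)
    for k in range(3):
        c=w.mean(0);u,s,v=np.linalg.svd(w-c,full_matrices=False);n=v[2]*np.sign(v[2][1]); w=w[abs((w-c)@n)<.005]
    print('glass n',np.round(n,3),'c',np.round(c,3),'lean',np.degrees(np.arcsin(n[2])),'yaw of screen x',np.degrees(np.arctan2(-n[1],-n[0])))
im=img('scene');W=cloud(im)
d=finder.regions_of('mouse','scene')[0];w=top(W,d['mask'],.008,.05);print('mouse',cv2.minAreaRect(w[:,:2].astype(np.float32)*1000))
# mat by dark colour
px=im['pixels'].astype(int).sum(-1);m=(px<150)&(abs(W[...,2])<.01)&(W[...,1]<-.15)&(W[...,1]>-.45)&(abs(W[...,0]-.42)<.15)
m=cv2.morphologyEx(m.astype(np.uint8),cv2.MORPH_OPEN,np.ones((5,5)));w=W[m>0];print('mat',cv2.minAreaRect(w[:,:2].astype(np.float32)*1000),np.median(w[:,2]))
m=(W[...,2]>.012)&(W[...,2]<.026)&(px<300)&(abs(W[...,0]-.42)<.15)&(W[...,1]<.1)&(W[...,1]>-.26);w=W[m];print('kb',cv2.minAreaRect(w[:,:2].astype(np.float32)*1000))
save(im,'scene1.png')
E
```

```text
t 32.08 p [0.5562 0.3063 0.112 ] rot [-3.14   0.01  -2.513] F [ 0.2  0.1 -0.3] g 0.962 q [ 0.5   0.34  0.04  1.27  0.   -0.12]
0.9 [391. 306.] 3719 [0.565  0.381  0.5667 0.384  0.0286 0.0438]
0.88 [406. 154.] 5119 [0.4689 0.3182 0.4685 0.3197 0.0284 0.0437]
0.85 [467. 228.] 4142 [0.4813 0.389  0.4808 0.392  0.0286 0.0437]
0.75 [318. 237.] 4820 [0.5524 0.3036 0.5537 0.3044 0.028  0.0438]
glass n [-0.39   0.908  0.15 ] c [0.68  0.056 0.112] lean 8.648978407919232 yaw of screen x -66.73812013196802
mouse ((628.4713134765625, -253.10784912109375), (97.513427734375, 57.850643157958984), 16.239343643188477)
mat ((478.07861328125, -317.07073974609375), (148.58297729492188, 177.33091735839844), 18.051576614379883) 0.0025878651560125032
kb ((400.8902893066406, -84.49626159667969), (124.45651245117188, 278.3065490722656), 18.81409454345703)
```

View pics/scene1.png

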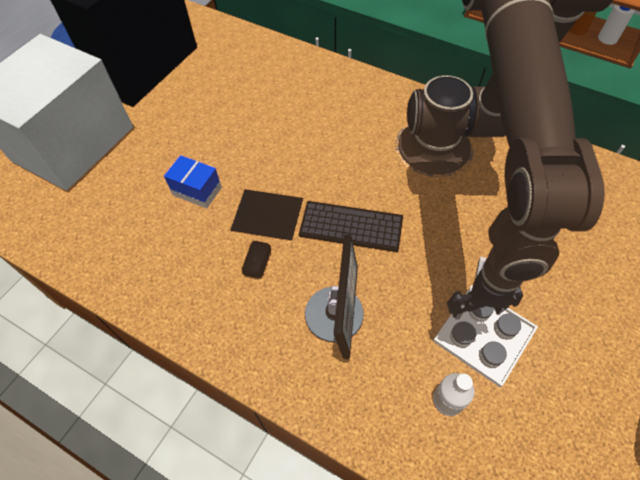

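```bash
cat >> h.py <<'E'
A=np.array([.651,.0016]); TIP=np.array([-.011,0,-.0345])
def rotpush(psi,beta):
    a=np.radians(psi);b=np.radians(beta);m=np.array([np.cos(a),np.sin(a),0]);zz=np.array([0,0,1.])
    x=-np.cos(b)*m-np.sin(b)*zz;z=np.sin(b)*m-np.cos(b)*zz;return R.from_matrix(np.stack([x,np.cross(z,x),z],1))
def push(psi,gap,s=.095,z=.106,beta=32,off=.0394,op=0,n=0):
    a=np.radians(psi);nh=-np.array([np.cos(a),np.sin(a)]);th=np.array([np.sin(a),-np.cos(a)])
    P=np.array([*(A+(off+gap)*nh+s*th),z]);q=rotpush(psi,beta);t=P-q.apply(TIP);return (*t,q,op,n)
E
python3 - <<'E'
from h import *
obs()
w=push(-66.7,.06);print(np.round(w[:3],3))
s=plan([(.55,.24,.14,180,0,4),(.545,.17,.14,150,0,4)]);s=plan([(*w[:3],w[3],0,8)],s)
s=plan([push(-66.7,.008,n=4)],s)
for e in [-50,-33,-16,1]: s=plan([push(e+d-17,0,n=1) for d in [4.25,8.5,12.75,17]],s)
s=plan([push(p,0,n=1) for p in [7,13,18.6,18.6]],s)
E
```

```text
t 32.48 p [0.5525 0.3042 0.1041] rot [ 3.141e+00 -3.000e-03 -2.514e+00] F [-0.1  0.8 -0.4] g 0.999 q [ 0.5   0.34  0.03  1.26  0.   -0.12]
[0.528 0.047 0.071]
CALL 8 [0.199,-0.252,-0.179,0,-0.001,0.3,0,0.199,-0.252,-0.179,0,-0.001,0.3,0,0.199,-0.252,-0.179,0,-0.001,0.3,0,0.199,-0.252,-0.179,0,-0.001,0.3,0,0.425,-0.521,-0.178,-0.001,-0.001,0.55,0,0.425,-0.521,-0.178,-0.001,-0.001,0.55,0,0.425,-0.521,-0.178,-0.001,-0.001,0.55,0,0.425,-0.521,-0.178,-0.001,-0.001,0.55,0]
CALL 8 [-0.234,-0.575,0.345,0.085,-0.257,0.298,0,-0.234,-0.575,0.345,0.085,-0.257,0.298,0,-0.234,-0.575,0.345,0.085,-0.257,0.298,0,-0.234,-0.575,0.345,0.085,-0.257,0.298,0,-0.234,-0.575,0.345,0.085,-0.257,0.298,0,-0.234,-0.575,0.345,0.085,-0.257,0.298,0,-0.234,-0.575,0.345,0.085,-0.257,0.298,0,-0.234,-0.575,0.345,0.085,-0.257,0.298,0]
CALL 4 [-0.22,0,0.138,0,0,0,0,-0.22,0,0.138,0,0,0,0,-0.22,0,0.138,0,0,0,0,-0.22,0,0.138,0,0,0,0]
CALL 4 [-0.062,-0.009,0.039,-0.017,0,-0.028,0,-0.093,-0.017,0.058,-0.036,0,-0.058,0,-0.124,-0.022,0.077,-0.055,0,-0.088,0,-0.155,-0.024,0.097,-0.074,0,-0.118,0]
CALL 4 [-0.03,-0.01,0.019,-0.019,0,-0.03,0,-0.061,-0.017,0.038,-0.038,0,-0.06,0,-0.092,-0.022,0.058,-0.056,0,-0.09,0,-0.123,-0.024,0.077,-0.075,0,-0.12,0]
CALL 4 [-0.03,-0.01,0.019,-0.019,0,-0.03,0,-0.061,-0.017,0.038,-0.038,0,-0.06,0,-0.092,-0.022,0.058,-0.056,0,-0.09,0,-0.123,-0.024,0.077,-0.075,0,-0.12,0]
CALL 4 [-0.03,-0.01,0.019,-0.019,0,-0.03,0,-0.061,-0.017,0.038,-0.038,0,-0.06,0,-0.092,-0.022,0.058,-0.056,0,-0.09,0,-0.123,-0.024,0.077,-0.075,0,-0.12,0]
CALL 4 [-0.043,-0.013,0.027,-0.026,0,-0.042,0,-0.087,-0.021,0.054,-0.053,0,-0.085,0,-0.128,-0.024,0.08,-0.078,0,-0.124,0,-0.128,-0.024,0.08,-0.078,0,-0.124,0]
```

Call:
drive_tool(
  rows=[0.199,-0.252,-0.179,0,0,0.3,0,0.199,-0.252,-0.179,0,0,0.3,0,0.199,-0.252,-0.179,0,0,0.3,0,0.199,-0.252,-0.179,0,0,0.3,0,0.425,-0.521,-0.178,0,0,0.55,0,0.425,-0.521,-0.178,0,0,0.55,0,0.425,-0.521,-0.178,0,0,0.55,0,0.425,-0.521,-0.178,0,0,0.55,0],
)

```text
time: 33.48
tool_pos: [0.5454, 0.17, 0.1407]
tool_rot: [-3.141, -0.001, 2.619]
ft_force: [0.3, 0.3, 0.2]
grip_width: 0.0
finger_force: 0.0
```

Call:
drive_tool(
  rows=[-0.234,-0.575,0.345,0.085,-0.257,0.298,0,-0.234,-0.575,0.345,0.085,-0.257,0.298,0,-0.234,-0.575,0.345,0.085,-0.257,0.298,0,-0.234,-0.575,0.345,0.085,-0.257,0.298,0,-0.234,-0.575,0.345,0.085,-0.257,0.298,0,-0.234,-0.575,0.345,0.085,-0.257,0.298,0,-0.234,-0.575,0.345,0.085,-0.257,0.298,0,-0.234,-0.575,0.345,0.085,-0.257,0.298,0],
)

```text
time: 34.48
tool_pos: [0.5289, 0.047, 0.0727]
tool_rot: [3.141, 0.557, 1.977]
ft_force: [0.2, -0.2, -0.0]
grip_width: 0.001
finger_force: 0.0
```

```bash
python3 - <<'E'
from h import *
o=obs()
w=push(-66.7,.06);print(np.round(w[:3],4),np.round(w[3].as_euler('xyz'),3))
plan([push(-66.7,.008,n=4)])
im=img('wrist');save(im,'w3.png')
E
```

```text
t 34.48 p [0.5289 0.047  0.0727] rot [3.141 0.557 1.977] F [ 0.2 -0.2 -0. ] g 0.001 q [ 0.42  0.15 -0.4   1.03 -0.56  1.59]
[0.528  0.0471 0.0709] [3.142 0.559 1.977]
CALL 4 [-0.214,-0.004,0.144,0,-0.001,0,0,-0.214,-0.004,0.144,0,-0.001,0,0,-0.214,-0.004,0.144,0,-0.001,0,0,-0.214,-0.004,0.144,0,-0.001,0,0]
```

View pics/w3.png

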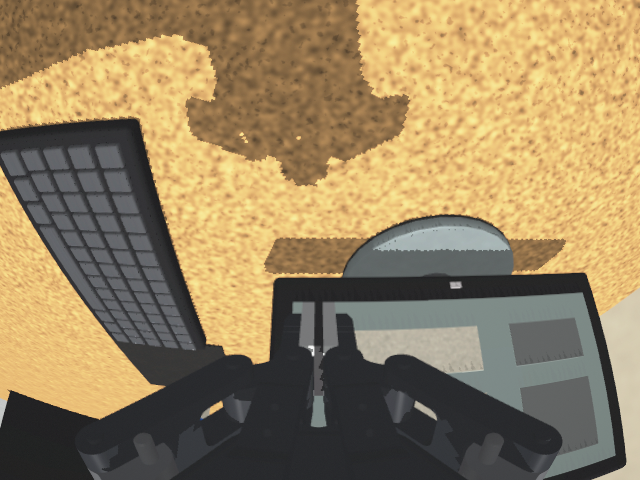

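Call:
drive_tool(
  rows=[-0.214,0,0.144,0,0,0,0,-0.214,0,0.144,0,0,0,0,-0.214,0,0.144,0,0,0,0,-0.214,0,0.144,0,0,0,0],
)

```text
time: 35.02
tool_pos: [0.5489, 0.0004, 0.0706]
tool_rot: [3.141, 0.557, 1.977]
ft_force: [0.1, 0.1, 0.0]
grip_width: 0.001
finger_force: 0.0
```

Call:
drive_tool(
  rows=[-0.062,-0.009,0.039,-0.017,0,-0.028,0,-0.093,-0.017,0.058,-0.036,0,-0.058,0,-0.124,-0.022,0.077,-0.055,0,-0.088,0,-0.155,-0.024,0.097,-0.074,0,-0.118,0],
)

```text
time: 35.52
tool_pos: [0.559, -0.0343, 0.0703]
tool_rot: [3.14, 0.557, 2.272]
ft_force: [-0.5, 1.9, 0.5]
grip_width: 0.003
finger_force: 1.0
```

```bash
cat > sc.py <<'E'
from h import *
o=obs()
for nm in ['side','scene']:
    im=img(nm);W=cloud(im)
    ds=finder.regions_of('screen',nm)
    if not ds: continue
    w=top(W,ds[0]['mask'],.05,.178)
    for k in range(4):
        c=np.median(w,0);u,s,v=np.linalg.svd(w-w.mean(0),full_matrices=False);n=v[2]; w=w[abs((w-w.mean(0))@n)<.006]
    n=n*np.sign(n[2]);print(nm,ds[0]['conf'],len(w),'n',np.round(n,3),'lean',np.degrees(np.arcsin(n[2])).round(1),'yaw',np.degrees(np.arctan2(-n[1],-n[0])).round(1),'res',s[2]/len(w)**.5)
    w=top(W,ds[0]['mask'],.17,.21)
    if len(w)>20: print(' top edge',cv2.minAreaRect(w[:,:2].astype(np.float32)*1000))
E
python3 sc.py
```

```text
t 35.52 p [ 0.559  -0.0343  0.0703] rot [3.14  0.557 2.272] F [-0.5  1.9  0.5] g 0.003 q [ 0.22 -0.01 -0.59  0.7  -0.49  1.02]
side 0.88 3321 n [-0.604  0.783  0.15 ] lean 8.6 yaw -52.4 res 0.0020588165849929865
 top edge ((616.4291381835938, 44.715606689453125), (250.77598571777344, 94.49755859375), 38.02234649658203)
scene 0.83 170 n [-0.668  0.727  0.16 ] lean 9.2 yaw -47.4 res 0.0028935912780398225
 top edge ((644.0132446289062, 18.532630920410156), (247.07821655273438, 21.864009857177734), 38.27052307128906)
```

Turning works with about 2 N; the lean is unchanged. Continuing the arc.

Call:
drive_tool(
  rows=[-0.03,-0.01,0.019,-0.019,0,-0.03,0,-0.061,-0.017,0.038,-0.038,0,-0.06,0,-0.092,-0.022,0.058,-0.056,0,-0.09,0,-0.123,-0.024,0.077,-0.075,0,-0.12,0],
)

```text
time: 36.22
tool_pos: [0.5742, -0.06, 0.0703]
tool_rot: [3.14, 0.557, 2.567]
ft_force: [-2.7, 2.2, -0.9]
grip_width: -0.001
finger_force: 1.2
```

Call:
drive_tool(
  rows=[-0.03,-0.01,0.019,-0.019,0,-0.03,0,-0.061,-0.017,0.038,-0.038,0,-0.06,0,-0.092,-0.022,0.058,-0.056,0,-0.09,0,-0.123,-0.024,0.077,-0.075,0,-0.12,0],
)

```text
time: 36.72
tool_pos: [0.5958, -0.0802, 0.0701]
tool_rot: [3.14, 0.557, 2.862]
ft_force: [-2.4, 0.9, 0.3]
grip_width: -0.001
finger_force: 1.2
```

Call:
drive_tool(
  rows=[-0.03,-0.01,0.019,-0.019,0,-0.03,0,-0.061,-0.017,0.038,-0.038,0,-0.06,0,-0.092,-0.022,0.058,-0.056,0,-0.09,0,-0.123,-0.024,0.077,-0.075,0,-0.12,0],
)

```text
time: 37.22
tool_pos: [0.6224, -0.093, 0.0699]
tool_rot: [3.139, 0.557, -3.125]
ft_force: [-1.7, -0.9, 0.1]
grip_width: 0.0
finger_force: 1.2
```

```bash
python3 sc.py; python3 - <<'E'
from h import *
w=push(1,0);print(np.round(w[:3],4),np.round(w[3].as_euler('xyz'),3))
E
```

```text
t 37.23 p [ 0.6224 -0.093   0.0699] rot [ 3.139  0.557 -3.125] F [-1.7 -0.9  0.1] g 0.0 q [-0.21 -0.06 -0.68  0.41  0.12 -0.2 ]
side 0.62 1233 n [-0.989  0.01   0.146] lean 8.4 yaw -0.6 res 0.001270918417638695
 top edge ((629.3744506835938, 3.2532730102539062), (251.65420532226562, 22.06893539428711), 89.86762237548828)
scene 0.6 1406 n [-0.991 -0.012  0.13 ] lean 7.5 yaw 0.7 res 0.002850043130259132
 top edge ((636.9503173828125, 1.2718276977539062), (19.44899559020996, 249.2029571533203), 0.6067984700202942)
[ 0.6222 -0.0939  0.0709] [-3.142  0.559 -3.124]
```

Call:
drive_tool(
  rows=[-0.043,-0.013,0.027,-0.026,0,-0.042,0,-0.087,-0.021,0.054,-0.053,0,-0.085,0,-0.13,-0.024,0.081,-0.079,0,-0.126,0,-0.13,-0.024,0.081,-0.079,0,-0.126,0],
)

```text
time: 37.92
tool_pos: [0.6536, -0.0979, 0.07]
tool_rot: [3.139, 0.559, -2.818]
ft_force: [-0.2, -0.0, 0.2]
grip_width: 0.003
finger_force: 0.0
```

```bash
python3 sc.py; python3 - <<'E'
from h import *
# keyboard & mat yaw from wrist + side
im=img('wrist');W=wcloud(im);px=im['pixels'].astype(int).sum(-1)
m=(W[...,2]>.011)&(W[...,2]<.026)&(px<330)&(abs(W[...,0]-.40)<.15)&(W[...,1]<.1)&(W[...,1]>-.26)
m=cv2.morphologyEx(m.astype(np.uint8),cv2.MORPH_OPEN,np.ones((5,5)))
w=W[m>0];print('kb wrist',len(w),cv2.minAreaRect(w[:,:2].astype(np.float32)*1000))
save(im,'w4.png')
plan([push(19,.06,n=4)])
E
```

```text
t 37.92 p [ 0.6536 -0.0979  0.07  ] rot [ 3.139  0.559 -2.818] F [-0.2 -0.   0.2] g 0.003 q [-0.31  0.05 -0.55  0.5   0.32 -0.55]
side 0.63 234 n [-0.901 -0.421  0.108] lean 6.2 yaw 25.1 res 0.00336209894707271
 top edge ((631.3416748046875, -3.3545455932617188), (20.927095413208008, 254.1890106201172), 18.4143009185791)
scene 0.79 1611 n [-0.939 -0.317  0.133] lean 7.7 yaw 18.6 res 0.002911756541823511
 top edge ((638.2084350585938, -3.8615646362304688), (19.39037322998047, 248.50927734375), 18.489309310913086)
kb wrist 0 ((0.0, 0.0), (0.0, 0.0), 0.0)
CALL 4 [0.252,-0.008,-0.161,0,0,-0.002,0,0.252,-0.008,-0.161,0,0,-0.002,0,0.252,-0.008,-0.161,0,0,-0.002,0,0.252,-0.008,-0.161,0,0,-0.002,0]
```

View pics/w4.png

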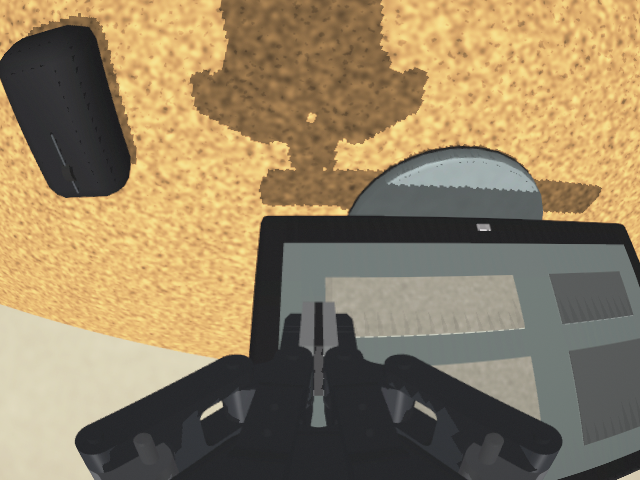

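```bash
cat >> h.py <<'E'
def lean(L,gap,hh=.065,psi=18.6,beta=32,s=0,n=0):
    l=np.radians(L);m=-.039*np.cos(l)+hh*np.sin(l);z=.108+.039*np.sin(l)+hh*np.cos(l)
    return push(psi,gap,s=s,z=z,beta=beta,off=-m,n=n)
E
python3 - <<'E'
from h import *
a=push(18.6,.06,n=2);s=plan([a]);s=plan([lean(8.6,.05,n=4),lean(8.6,.004,n=3)],s)
for p in (12,16,20,24):s=plan([lean(p+1,0,n=1),lean(p+2,0,n=1),lean(p+3,0,n=1),lean(p+4,0,n=1)],s)
s=plan([lean(29,0,n=3)],s)
E
```

```text
CALL 2 [0.255,-0.005,-0.163,0.001,0,0.001,0,0.255,-0.005,-0.163,0.001,0,0.001,0]
CALL 7 [-0.278,0.475,-0.251,0,0,0,0,-0.278,0.475,-0.251,0,0,0,0,-0.278,0.475,-0.251,0,0,0,0,-0.278,0.475,-0.251,0,0,0,0,-0.473,0.475,-0.129,0,0,0,0,-0.473,0.475,-0.129,0,0,0,0,-0.473,0.475,-0.129,0,0,0,0]
CALL 4 [-0.045,0,0.017,0,0,0,0,-0.052,0,0.018,0,0,0,0,-0.058,0,0.02,0,0,0,0,-0.065,0,0.022,0,0,0,0]
CALL 4 [-0.006,0,0.002,0,0,0,0,-0.013,0,0.004,0,0,0,0,-0.019,0,0.006,0,0,0,0,-0.025,0,0.009,0,0,0,0]
CALL 4 [-0.006,0,0.002,0,0,0,0,-0.012,0,0.005,0,0,0,0,-0.018,0,0.008,0,0,0,0,-0.024,0,0.01,0,0,0,0]
CALL 4 [-0.006,0,0.003,0,0,0,0,-0.012,0,0.006,0,0,0,0,-0.018,0,0.009,0,0,0,0,-0.024,0,0.012,0,0,0,0]
CALL 3 [-0.006,0,0.003,0,0,0,0,-0.006,0,0.003,0,0,0,0,-0.006,0,0.003,0,0,0,0]
```

Call:
drive_tool(
  rows=[0.255,-0.005,-0.163,0,0,0,0,0.255,-0.005,-0.163,0,0,0,0],
)

```text
time: 38.42
tool_pos: [0.5926, -0.118, 0.0699]
tool_rot: [3.138, 0.557, -2.819]
ft_force: [-0.5, 0.6, -0.3]
grip_width: 0.0
finger_force: 0.0
```

Call:
drive_tool(
  rows=[-0.278,0.475,-0.251,0,0,0,0,-0.278,0.475,-0.251,0,0,0,0,-0.278,0.475,-0.251,0,0,0,0,-0.278,0.475,-0.251,0,0,0,0,-0.473,0.475,-0.129,0,0,0,0,-0.473,0.475,-0.129,0,0,0,0,-0.473,0.475,-0.129,0,0,0,0],
)

```text
time: 39.3
tool_pos: [0.6274, -0.0076, 0.141]
tool_rot: [3.138, 0.556, -2.817]
ft_force: [-0.2, -0.6, 0.1]
grip_width: 0.002
finger_force: 0.0
```

Call:
drive_tool(
  rows=[-0.045,0,0.017,0,0,0,0,-0.052,0,0.018,0,0,0,0,-0.058,0,0.02,0,0,0,0,-0.065,0,0.022,0,0,0,0],
)

```text
time: 39.8
tool_pos: [0.6395, -0.0035, 0.1451]
tool_rot: [3.14, 0.556, -2.817]
ft_force: [-6.4, -2.9, 1.1]
grip_width: -0.003
finger_force: 3.7
```

Call:
drive_tool(
  rows=[-0.006,0,0.002,0,0,0,0,-0.013,0,0.004,0,0,0,0,-0.019,0,0.006,0,0,0,0,-0.025,0,0.009,0,0,0,0],
)

```text
time: 40.3
tool_pos: [0.6446, -0.0018, 0.1466]
tool_rot: [3.14, 0.557, -2.817]
ft_force: [-6.4, -3.4, 1.5]
grip_width: 0.003
finger_force: 4.0
```

```bash
python3 sc.py; python3 - <<'E'
from h import *
w=lean(20,0);print(np.round(w[:3],4))
E
```

```text
t 40.3 p [ 0.6446 -0.0018  0.1466] rot [ 3.14   0.557 -2.817] F [-6.4 -3.4  1.5] g 0.003 q [-0.12 -0.06 -0.5   0.62  0.23 -0.39]
side 0.57 471 n [-0.914 -0.278  0.296] lean 17.2 yaw 16.9 res 0.002201378390651468
 top edge ((639.4346923828125, -0.41150665283203125), (25.09329605102539, 250.8397979736328), 18.447372436523438)
scene 0.66 948 n [-0.911 -0.309  0.273] lean 15.8 yaw 18.7 res 0.00280601296030828
 top edge ((648.5596313476562, -0.8195648193359375), (20.01824951171875, 249.21719360351562), 18.756935119628906)
[ 6.458e-01 -1.000e-04  1.473e-01]
```

Call:
drive_tool(
  rows=[-0.006,0,0.002,0,0,0,0,-0.012,0,0.005,0,0,0,0,-0.018,0,0.008,0,0,0,0,-0.024,0,0.01,0,0,0,0],
)

```text
time: 41.0
tool_pos: [0.6497, -0.0001, 0.1478]
tool_rot: [3.14, 0.558, -2.817]
ft_force: [-7.0, -3.3, 2.5]
grip_width: -0.002
finger_force: 3.9
```

Call:
drive_tool(
  rows=[-0.006,0,0.003,0,0,0,0,-0.012,0,0.006,0,0,0,0,-0.018,0,0.009,0,0,0,0,-0.024,0,0.012,0,0,0,0,-0.024,0,0.012,0,0,0,0],
)

```text
time: 41.62
tool_pos: [0.6551, 0.0017, 0.1487]
tool_rot: [3.14, 0.558, -2.816]
ft_force: [-5.9, -3.3, 2.6]
grip_width: 0.001
finger_force: 3.4
```

Call:
drive_tool(
  rows=[0.2,0,0,0,0,0,0,0.6,0,-0.3,0,0,0,0,0.6,0,-0.3,0,0,0,0,0.6,0,-0.3,0,0,0,0,0.6,0,-0.3,0,0,0,0],
)

```text
time: 42.25
tool_pos: [0.5303, -0.0408, 0.1369]
tool_rot: [3.141, 0.561, -2.815]
ft_force: [-0.0, 0.7, 0.9]
grip_width: -0.002
finger_force: 0.0
```

```bash
python3 sc.py; python3 - <<'E'
from h import *
im=img('wrist');W=wcloud(im);save(im,'w5.png')
d=finder.regions_of('screen','wrist')
print([(x['conf'],x['mask'].sum()) for x in d])
w=top(W,d[0]['mask'],.05,.21)
for k in range(5):
    u,s,v=np.linalg.svd(w[::3]-w.mean(0),full_matrices=False);n=v[2];w=w[abs((w-w.mean(0))@n)<.004]
n=n*np.sign(n[2]);print('wrist',len(w),np.round(n,3),'lean',np.degrees(np.arcsin(n[2])),'yaw',np.degrees(np.arctan2(-n[1],-n[0])),np.round(w.mean(0),3))
px=im['pixels'].astype(int).sum(-1)
m=(W[...,2]>.011)&(W[...,2]<.026)&(px<330)&(abs(W[...,0]-.40)<.15)&(W[...,1]<.1)&(W[...,1]>-.26)
w=W[m]; print('kb',len(w), cv2.minAreaRect(w[:,:2].astype(np.float32)*1000) if len(w) else '')
E
```

```text
t 42.25 p [ 0.5303 -0.0408  0.1369] rot [ 3.141  0.561 -2.815] F [-0.   0.7  0.9] g -0.002 q [-0.26 -0.26 -0.68  0.67  0.3  -0.51]
side 0.73 575 n [-0.366  0.884  0.291] lean 16.9 yaw -67.5 res 0.003014841047684818
scene 0.61 234 n [-0.921 -0.313  0.231] lean 13.4 yaw 18.8 res 0.0020198209396367233
 top edge ((657.8792114257812, 2.5642547607421875), (24.105085372924805, 247.461181640625), 18.636396408081055)
[(0.61, np.int64(33866)), (0.37, np.int64(974)), (0.21, np.int64(4418))]
wrist 33696 [-0.863 -0.288  0.416] lean 24.598961681680052 yaw 18.444156075809804 [ 0.605 -0.014  0.097]
kb 22540 ((428.8815612792969, -73.58744812011719), (50.73950958251953, 279.7433166503906), 18.803115844726562)
```

```bash
python3 - <<'E'
from h import *
s=plan([lean(26,.06,n=2),lean(27,.005,n=3)]);s=plan([lean(29,0,n=2),lean(30,0,n=1),lean(31,0,n=1),lean(32,0,n=1),lean(33.2,0,n=2)],s)
E
```

```text
CALL 5 [-0.333,0.004,0.133,0.002,0,0.001,0,-0.333,0.004,0.133,0.002,0,0.001,0,-0.572,0.002,0.282,0.002,0,0.001,0,-0.572,0.002,0.282,0.002,0,0.001,0,-0.572,0.002,0.282,0.002,0,0.001,0]
CALL 7 [-0.033,0,0.02,0,0,0,0,-0.033,0,0.02,0,0,0,0,-0.038,0,0.023,0,0,0,0,-0.044,0,0.026,0,0,0,0,-0.05,0,0.03,0,0,0,0,-0.056,0,0.034,0,0,0,0,-0.056,0,0.034,0,0,0,0]
```

Call:
drive_tool(
  rows=[-0.333,0.004,0.133,0,0,0,0,-0.333,0.004,0.133,0,0,0,0,-0.572,0.002,0.282,0,0,0,0,-0.572,0.002,0.282,0,0,0,0,-0.572,0.002,0.282,0,0,0,0],
)

```text
time: 43.18
tool_pos: [0.6484, 0.0009, 0.1477]
tool_rot: [3.139, 0.557, -2.815]
ft_force: [0.8, 0.2, -0.5]
grip_width: -0.005
finger_force: 0.0
```

Call:
drive_tool(
  rows=[-0.033,0,0.02,0,0,0,0,-0.033,0,0.02,0,0,0,0,-0.038,0,0.023,0,0,0,0,-0.044,0,0.026,0,0,0,0,-0.05,0,0.03,0,0,0,0,-0.056,0,0.034,0,0,0,0,-0.056,0,0.034,0,0,0,0],
)

```text
time: 44.05
tool_pos: [0.661, 0.0045, 0.1491]
tool_rot: [3.14, 0.559, -2.816]
ft_force: [-5.2, -1.8, 2.2]
grip_width: -0.0
finger_force: 3.1
```

Call:
drive_tool(
  rows=[0.2,0,0,0,0,0,0,0.6,0,-0.3,0,0,0,0,0.6,0,-0.3,0,0,0,0,0.6,0,-0.3,0,0,0,0,0.6,0,-0.3,0,0,0,0],
)

```text
time: 44.68
tool_pos: [0.5363, -0.0383, 0.1373]
tool_rot: [3.141, 0.562, -2.815]
ft_force: [0.4, 0.3, 0.2]
grip_width: 0.004
finger_force: 0.0
```

```bash
cat > ws.py <<'E'
from h import *
obs()
im=img('wrist');W=wcloud(im)
d=finder.regions_of('screen','wrist')
w=top(W,d[0]['mask'],.05,.21)
for k in range(5):
    u,s,v=np.linalg.svd(w[::3]-w.mean(0),full_matrices=False);n=v[2];w=w[abs((w-w.mean(0))@n)<.004]
n=n*np.sign(n[2]);print('wrist',len(w),np.round(n,3),'lean',np.degrees(np.arcsin(n[2])),'yaw',np.degrees(np.arctan2(-n[1],-n[0])),np.round(w.mean(0),3))
E
python3 ws.py; python3 - <<'E'
from h import *
im=img('scene');W=cloud(im)
d=finder.regions_of('mouse','scene')[0];w=top(W,d['mask'],.008,.05);print('mouse',cv2.minAreaRect(w[:,:2].astype(np.float32)*1000))
d=finder.regions_of('screen','scene')[0];w=top(W,d['mask'],.16,.21);print('top edge',cv2.minAreaRect(w[:,:2].astype(np.float32)*1000),np.percentile(w[:,2],[1,50,99]))
E
```

```text
t 44.67 p [ 0.5363 -0.0383  0.1373] rot [ 3.141  0.562 -2.815] F [0.4 0.3 0.2] g 0.004 q [-0.25 -0.25 -0.67  0.67  0.3  -0.5 ]
wrist 36298 [-0.825 -0.275  0.493] lean 29.53511077843975 yaw 18.434037609002786 [ 0.604 -0.015  0.101]
mouse ((626.5277099609375, -252.86517333984375), (102.05377197265625, 57.36880111694336), 15.697999000549316)
top edge ((657.3999633789062, 1.9108963012695312), (37.865867614746094, 248.80209350585938), 18.67914581298828) [0.16231989 0.19156994 0.19798761]
```

```bash
python3 - <<'E'
from h import *
s=plan([(.49,-.15,.12,196,1,4)]);s=plan([(.56,-.24,.12,196,1,3),(.59,-.245,.12,196,1,2)],s)
E
```

```text
CALL 4 [0.38,-0.458,-0.144,0.007,0.267,0.023,1,0.38,-0.458,-0.144,0.007,0.267,0.023,1,0.38,-0.458,-0.144,0.007,0.267,0.023,1,0.38,-0.458,-0.144,0.007,0.267,0.023,1]
CALL 5 [-0.212,-0.529,0,0,0,0,1,-0.212,-0.529,0,0,0,0,1,-0.212,-0.529,0,0,0,0,1,-0.35,-0.594,0,0,0,0,1,-0.35,-0.594,0,0,0,0,1]
```

Call:
drive_tool(
  rows=[0.38,-0.458,-0.144,0,0.267,0.023,1,0.38,-0.458,-0.144,0,0.267,0.023,1,0.38,-0.458,-0.144,0,0.267,0.023,1,0.38,-0.458,-0.144,0,0.267,0.023,1],
)

```text
time: 45.42
tool_pos: [0.492, -0.1501, 0.1173]
tool_rot: [3.124, -0.005, -2.858]
ft_force: [-0.5, -0.9, 0.1]
grip_width: 0.846
finger_force: 0.0
```

Call:
drive_tool(
  rows=[-0.212,-0.529,0,0,0,0,1,-0.212,-0.529,0,0,0,0,1,-0.212,-0.529,0,0,0,0,1,-0.35,-0.594,0,0,0,0,1,-0.35,-0.594,0,0,0,0,1],
)

```text
time: 46.05
tool_pos: [0.5902, -0.2442, 0.1183]
tool_rot: [3.127, 0.001, -2.859]
ft_force: [-0.1, 0.3, 0.0]
grip_width: 1.003
finger_force: 0.0
```

```bash
cat > wm.py <<'E'
from h import *
obs()
im=img('wrist');W=wcloud(im)
d=finder.regions_of('mouse','wrist')
for x in d[:2]:
    w=top(W,x['mask'],.006,.06)
    if len(w)>50: print('mouse',x['conf'],np.round(x['point']),len(w),cv2.minAreaRect(w[:,:2].astype(np.float32)*1000),np.percentile(w[:,2],[2,98]).round(4))
px=im['pixels'].astype(int).sum(-1);m=(px<170)&(abs(W[...,2])<.008)&(W[...,1]<-.15)&(W[...,1]>-.45)&(abs(W[...,0]-.46)<.14)
m=cv2.morphologyEx(m.astype(np.uint8),cv2.MORPH_OPEN,np.ones((7,7)));w=W[m>0]
if len(w): print('mat',len(w),cv2.minAreaRect(w[:,:2].astype(np.float32)*1000),np.median(w[:,2]))
E
python3 wm.py
```

```text
t 46.05 p [ 0.5902 -0.2442  0.1183] rot [ 3.127e+00  1.000e-03 -2.859e+00] F [-0.1  0.3  0. ] g 1.003 q [-0.4   0.36  0.09  1.31  0.01 -0.68]
mouse 0.84 [292. 260.] 8786 ((618.7411499023438, -255.59075927734375), (101.17443084716797, 58.14152145385742), 16.79827117919922) [0.0212 0.0353]
mat 20623 ((475.6573791503906, -315.9110107421875), (145.48635864257812, 179.27842712402344), 18.145235061645508) 0.0028707826514141055
```

```bash
python3 - <<'E'
from h import *
s=plan([(.619,-.2555,.05,196.8,1,3),(.619,-.2555,.0,196.8,1,2),(.619,-.2555,-.028,196.8,1,2)])
s=plan([(.619,-.2555,-.028,196.8,0,5)],s)
s=plan([(.619,-.2555,.005,196.8,0,2),(.473,-.316,.005,198,0,4),(.473,-.316,-.02,198,0,2)],s)
E
```

```text
CALL 7 [-0.128,-0.102,0.342,0.007,0,-0.005,1,-0.128,-0.102,0.342,0.007,0,-0.005,1,-0.128,-0.102,0.342,0.007,0,-0.005,1,-0.128,-0.106,0.592,0.007,0,-0.005,1,-0.128,-0.106,0.592,0.007,0,-0.005,1,-0.128,-0.108,0.732,0.007,0,-0.005,1,-0.128,-0.108,0.732,0.007,0,-0.005,1]
CALL 5 [0,0,0,0,0,0,0,0,0,0,0,0,0,0,0,0,0,0,0,0,0,0,0,0,0,0,0,0,0,0,0,0,0,0,0]
CALL 8 [0,0,-0.165,0,0,0,0,0,0,-0.165,0,0,0,0,0.786,-0.079,-0.165,0,0,-0.01,0,0.786,-0.079,-0.165,0,0,-0.01,0,0.786,-0.079,-0.165,0,0,-0.01,0,0.786,-0.079,-0.165,0,0,-0.01,0,0.786,-0.079,-0.04,0,0,-0.01,0,0.786,-0.079,-0.04,0,0,-0.01,0]
```

Call:
drive_tool(
  rows=[-0.128,-0.102,0.342,0.007,0,-0.005,1,-0.128,-0.102,0.342,0.007,0,-0.005,1,-0.128,-0.102,0.342,0.007,0,-0.005,1,-0.128,-0.106,0.592,0.007,0,-0.005,1,-0.128,-0.106,0.592,0.007,0,-0.005,1,-0.128,-0.108,0.732,0.007,0,-0.005,1,-0.128,-0.108,0.732,0.007,0,-0.005,1],
)

```text
time: 47.02
tool_pos: [0.619, -0.2563, -0.0273]
tool_rot: [3.141, -0.001, -2.849]
ft_force: [0.1, -0.4, 0.5]
grip_width: 1.002
finger_force: 0.0
```

Call:
drive_tool(
  rows=[0,0,0,0,0,0,0,0,0,0,0,0,0,0,0,0,0,0,0,0,0,0,0,0,0,0,0,0,0,0,0,0,0,0,0],
  grip_force=40,
)

```text
time: 47.65
tool_pos: [0.621, -0.257, -0.0257]
tool_rot: [-3.14, 0.003, -2.849]
ft_force: [-1.1, 1.2, 7.2]
grip_width: 0.671
finger_force: 44.4
```

Call:
drive_tool(
  rows=[0,0,-0.165,0,0,0,0,0,0,-0.165,0,0,0,0,0,0,-0.165,0,0,0,0],
)

```text
time: 48.02
tool_pos: [0.6196, -0.2565, 0.0045]
tool_rot: [3.141, -0.0, -2.849]
ft_force: [-0.6, -0.5, -1.2]
grip_width: 0.671
finger_force: 43.5
```

```bash
python3 wm.py; python3 - <<'E'
from h import *
im=img('side');cv2.imwrite('pics/s3.png',cv2.resize(im['pixels'][130:320,220:420,::-1],None,fx=3,fy=3))
E
```

```text
t 48.02 p [ 0.6196 -0.2565  0.0045] rot [ 3.141 -0.    -2.849] F [-0.6 -0.5 -1.2] g 0.671 q [-0.39  0.46 -0.03  1.09  0.   -0.68]
mouse 0.64 [316. 310.] 4558 ((614.2640380859375, -257.9618835449219), (93.35456085205078, 58.468299865722656), 16.6115779876709) [0.0442 0.0599]
mat 22720 ((504.6156005859375, -278.2596130371094), (66.43988037109375, 125.8333969116211), 18.76390266418457) 0.0028268057229794002
```

View pics/s3.png

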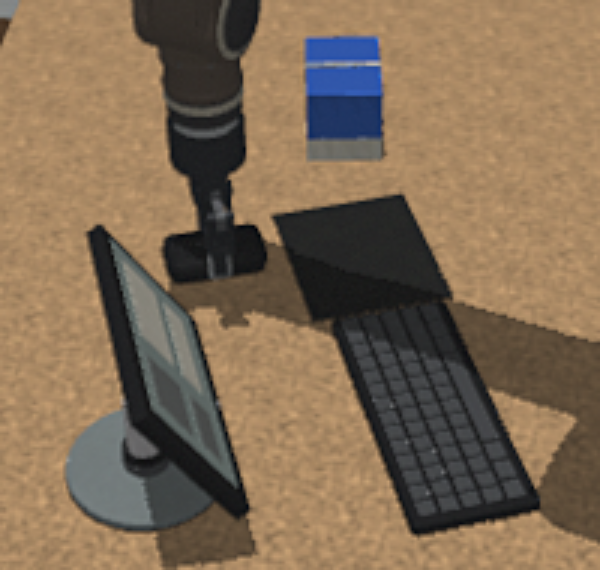

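Call:
drive_tool(
  rows=[0.786,-0.079,0,0,0,-0.01,0,0.786,-0.079,0,0,0,-0.01,0,0.786,-0.079,0,0,0,-0.01,0,0.786,-0.079,0,0,0,-0.01,0,0.786,-0.079,0.1,0,0,-0.01,0,0.786,-0.079,0.12,0,0,-0.01,0,0.786,-0.079,0.138,0,0,-0.01,0,0.786,-0.079,0.138,0,0,-0.01,0],
)

```text
time: 49.18
tool_pos: [0.4745, -0.3169, -0.0225]
tool_rot: [-3.141, 0.0, -2.828]
ft_force: [0.3, 0.8, -0.9]
grip_width: 0.667
finger_force: 43.4
```

```bash
python3 wm.py
```

```text
t 49.17 p [ 0.4745 -0.3169 -0.0225] rot [-3.141  0.    -2.828] F [ 0.3  0.8 -0.9] g 0.667 q [-0.59  0.3  -0.32  0.95  0.   -0.9 ]
mouse 0.9 [317. 308.] 30158 ((469.13104248046875, -317.7455139160156), (93.73101806640625, 59.272064208984375), 17.77254867553711) [0.024  0.0382]
mat 39088 ((441.73052978515625, -323.50189208984375), (84.8860092163086, 171.23072814941406), 18.572490692138672) 0.002892209333731771
```

Call:
drive_tool(
  rows=[0,0,0.006,0,0,0,0,0,0,0.006,0,0,0,0.8,0,0,0.006,0,0,0,0.9,0,0,0.006,0,0,0,0.9,0,0,-0.5,0,0,0,0.9,0,0,-0.5,0,0,0,1,0,0,-0.8,0,0,0,1,0,0,-0.8,0,0,0,1],
)

```text
time: 50.28
tool_pos: [0.4762, -0.3187, 0.1424]
tool_rot: [-3.135, 0.006, -2.828]
ft_force: [0.6, -0.4, 0.1]
grip_width: 1.001
finger_force: 0.0
```

Call:
drive_tool(
  rows=[0.6,0.3,-0.2,0,0,0,1,0.6,0.3,-0.2,0,0,0,1,0.6,0.3,-0.2,0,0,0,1,0.6,0.3,-0.2,0,0,0,1],
)

```text
time: 50.78
tool_pos: [0.3408, -0.2971, 0.1771]
tool_rot: [-3.141, 0.001, -2.829]
ft_force: [1.2, -0.1, 0.6]
grip_width: 1.002
finger_force: 0.0
```

```bash
python3 wm.py; python3 - <<'E'
from h import *
for n in ['scene','side']:
    im=img(n);W=cloud(im)
    for t,lo,hi in [('jar1',.034,.06),('mouse',.008,.05),('slide_case',.018,.03),('carton',.08,.1),('wash_bottle',.02,.17),('screen',.16,.21)]:
        for d in finder.regions_of(t,n)[:(5 if t=='jar1' else 1)]:
            w=top(W,d['mask'],lo,hi)
            if len(w)>20:
                print(n,t,round(d['conf'],2),circ(w),np.round(cv2.minAreaRect(w[:,:2].astype(np.float32)*1000)[2],1) if t!='jar1' else '')
    save(im,n+'_end.png')
E
```

```text
t 50.77 p [ 0.3408 -0.2971  0.1771] rot [-3.141e+00  1.000e-03 -2.829e+00] F [ 1.2 -0.1  0.6] g 1.002 q [-0.72 -0.01 -0.23  1.35  0.   -1.03]
mouse 0.74 [486. 469.] 354 ((598.73681640625, 25.180137634277344), (61.49715805053711, 69.11038970947266), 17.70179557800293) [0.009  0.0598]
mouse 0.59 [259. 326.] 4864 ((472.5711364746094, -317.3385009765625), (101.79059600830078, 58.468994140625), 18.323110580444336) [0.0192 0.0383]
mat 8459 ((473.34710693359375, -317.6299743652344), (148.5721435546875, 177.82090759277344), 18.5367488861084) 0.003036427287173238
scene jar1 0.91 [0.4868 0.3917 0.4841 0.3915 0.0297 0.0441] 
scene jar1 0.83 [0.5596 0.3044 0.5576 0.3049 0.0284 0.0441] 
scene jar1 0.68 [0.4743 0.3192 0.4714 0.3204 0.0299 0.044 ] 
scene jar1 0.56 [0.5719 0.3845 0.5697 0.3843 0.0292 0.0439] 
scene mouse 0.92 [ 0.4863 -0.3105  0.479  -0.3154  0.0553  0.0347] 18.0
scene slide_case 0.96 [0.3543 0.3064 0.3531 0.3072 0.0489 0.0222] 11.3
scene carton 0.87 [ 0.5139 -0.541   0.5114 -0.5452  0.0722  0.0893] 5.6
scene wash_bottle 0.85 [0.7278 0.3319 0.7146 0.3353 0.0362 0.1106] 71.4
scene screen 0.66 [0.6642 0.0073 0.6669 0.006  0.1241 0.1916] 18.6
side jar1 0.96 [0.4668 0.3234 0.4693 0.3292 0.0383 0.0433] 
side jar1 0.92 [0.4797 0.3954 0.4819 0.3934 0.0297 0.0434] 
side jar1 0.83 [0.5634 0.3883 0.5643 0.3852 0.0291 0.0434] 
side jar1 0.78 [0.5522 0.3077 0.5528 0.3057 0.0297 0.0432] 
side mouse 0.68 [ 0.4717 -0.3028  0.4729 -0.3079  0.0512  0.0338] 20.8
side slide_case 0.93 [0.3483 0.3094 0.3478 0.3091 0.0471 0.0219] 12.4
side wash_bottle 0.66 [0.7009 0.3535 0.7073 0.3395 0.0361 0.1028] 35.8
side screen 0.82 [0.6472 0.0221 0.6529 0.0066 0.1251 0.1883] 18.5
```

View pics/scene_end.png

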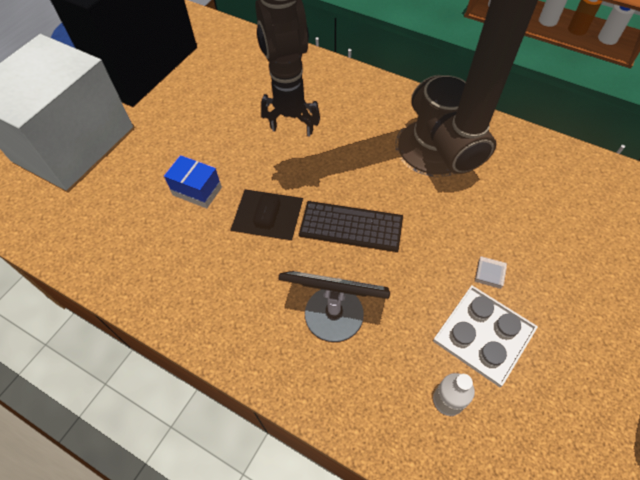

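```bash
python3 -c "
from h import *
print(r.sign_off())"
```

```text
the job is handed in; nothing more can be done
None
```

The job is handed in at about 51 s on the robot's clock: all four jars stand upright in the tray, the screen is parallel with the keyboard (within about half a degree) with its glass towards it and leans back about 29.5°, the mouse lies flat on its mat, and the carton, bottle and case were not touched.

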